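# Fetch the wax tin from behind the finishing supplies

### The arm

A 6-joint arm with a two-finger parallel gripper is mounted at the origin on the work surface. World frame = base frame: x ahead of the robot, y to its left, z up, the work surface at z = 0. Lengths are in m, angles in rad, forces in N, time in s.
With the tool pointing down it reaches from about 0.35 to 0.85 m from the base axis. Payload 8.1 kg.
Tool frame: the origin (TCP) lies midway between the tips of the shut fingers; the grasp point (between the pads) lies pinch_z behind it (pinch_z is the distance from the TCP to the grasp point, in m); z points along the fingers, x is the direction in which the jaws open and shut, and the axes are right-handed (so a half turn about z gives the same grasp; the last joint's range is limited). The gripper opens to 93 mm and grips with 3 to 60 N. Pads are 15 mm wide; open, the fingers measure 128 mm over their backs; the gripper's body (75 mm by 188 mm) begins 65 mm behind the grasp point.
Start: joints at [1.095, 0.13, 1.488, -0, 1.523, -0.085], TCP at [0.229, 0.555, 0.219] pointing down, gripper open.
Joint ranges: [-2.96, 2.96], [-0.89, 2.26], [0.02, 2.5], [-1.34, 4.48], [0, 2.73], [-2.66, 2.66]. Speed limits (rad/s): [2.39, 2.39, 2.79, 3.14, 3.14, 3.14].

### API

Orientations are given as a unit quaternion [w, x, y, z].
In Python, from cell import sense, capture, camera_info, finish_job, pinch_z gives the robot as it stands.
- The arm moves only by the tool carry_out, never from a script. Its argument "plan" is a list of rows, each a list of 5 numbers: the shift along the tool's x, y, z in cm, then the turn about the tool's z in rad, then the opening, from 0 (shut) to 1 (fully open). In form: [[dx, dy, dz, yaw, jaw], ...]. A call has 1 to 12 rows; each row shifts and turns the commanded pose from where the row before left it, along the tool's axes as they then stand; what a row does not reach is not made up. A row lasts 1/12 s, in which the tool goes at most 41.7 mm and 7.16 degrees, less where a joint would pass 70% of its speed; a pose out of reach is approached as far as the arm can. A call is refused whole if a number of a shift passes 4.17 or a number of a turn 0.125, either way. A call with a gripper value outside its range is refused whole. The fingers move at their own pace and stop on an object; "squeeze" is the grip in N (left out, the last holds). Time passes only in rows, so rows that do not move let the fingers close. It gives the time, the measured TCP pose, the force and the opening at its end, in the units of the state.
- sense(): the state, without advancing time (a new reading comes with each control period).
- capture(name): name is "side" or "top" or "wrist"; returns (picture, depth): 400x640x3 uint8, red, green, blue; 400x640 float32, m along the optical axis (not along the pixel's ray), 0 where there is no reading.
- camera_info(name): a dict with "vfov" (degrees; the focal length in pixels is half the picture's height over the tangent of half this angle, whatever the lens; pixels are square), "cx", "cy" (the principal point, pixels), "position" and "attitude" of the camera in the world. Camera axes: x right, y down, z forward; pixel columns grow to the right and rows downward; lengths in m; the calibration is good to about 2 mm. A picture is of the moment at which its call begins: read the wrist's pose just before it. camera_info takes no time and is no camera call; for the wrist camera it gives the pose at the moment of the call.
- finish_job(): hands the job in, once; it reports no verdict.
The state is a dict: "time_s": time; "q": joint angles; "joint_velocities": joint speeds; "joint_torque": joint torques, N m; "tool_pos": TCP position; "ee_rot": TCP orientation; "wrist_force": force on the tool from outside, world axes, zero at the start; "ft_torque": the same for the moment, N m; "grip_width": finger opening in m.
Only numpy, scipy, OpenCV 4.12 (cv2) and the standard library are available. Lean on these libraries where they do the work, as an engineer would, in place of code of your own. Each camera call takes 0.05 s, during which the arm holds its last target.

### The job

Get me the wax tin with the yellow lid, from the far end of its stock bin: first lift the two supplies that stand in front of it out of that bin and stand them on the grey tray, then set the tin upright in the middle of the round cork mat. After that put the two supplies back upright exactly where each one stood; everything else in the two bins stays where it is, the brown-lidded tin is not to be disturbed and none of the tins and supplies may be knocked over.

Things in the scene. Friction and masses are not known exactly. Their poses are not given: they have to be found in the camera images.
- yellow_tin_mid (a point): The wanted wax tin: bare metal with a yellow lid, 60 mm in diameter, 40 mm tall, plain cylinder, about 140 g. Point: on its axis, half-way up (20 mm above its foot), z up. Starts at the far end of either bin, on the bin floor, between walls as high as itself: it can only be gripped along the bin's length, once the supplies before it are away.
- brown_tin_mid (a point): The other wax tin: bare metal with a dark brown lid, 60 mm in diameter, 40 mm tall, plain cylinder, about 140 g. Point: on its axis, half-way up (20 mm above its foot), z up. Starts at the far end of either bin, on the bin floor. It is to be left alone.
- spray_can_mid (a point): Red spray can with a cream band and a white cap, 52 mm in diameter, 112 mm tall overall, plain cylinder up to 94 mm from its foot, about 170 g. Point: on its axis, half-way up (56 mm above its foot), z up. Starts in the front or second place of either bin. Grip it across the bin, above the 40 mm walls and high enough that the gripper clears its top.
- oil_bottle_mid (a point): Amber-brown oil bottle with a cream label and a narrower black cap, 52 mm in diameter, 112 mm tall overall, plain cylinder up to 90 mm from its foot, about 240 g. Point: on its axis, half-way up (56 mm above its foot), z up. Starts in the front or second place of either bin. Grip it across the bin, above the 40 mm walls and high enough that the gripper clears its top.
- glue_bottle_mid (a point): White glue bottle with an orange band and a pointed orange nozzle cap, 52 mm in diameter, 112 mm tall overall, plain cylinder up to 90 mm from its foot, about 220 g. Point: on its axis, half-way up (56 mm above its foot), z up. Starts in the front or second place of either bin. Grip it across the bin, above the 40 mm walls and high enough that the gripper clears its top.
- thinner_can_mid (a point): Silver can with a blue band and a small blue cap, 52 mm in diameter, 112 mm tall overall, plain cylinder up to 96 mm from its foot, about 200 g. Point: on its axis, half-way up (56 mm above its foot), z up. Starts in the front or second place of either bin. Grip it across the bin, above the 40 mm walls and high enough that the gripper clears its top.
- bin_blue: Narrow open dark blue stock bin, fixed, 240 long (x axis, within 0.15 rad of straight away from the robot) by 92 wide; inside 232 x 84, floor 4, walls 4 thick and 40 high, but front wall (-x) 26. Origin: centre of underside, on the bench. Along x, within 2 mm: a supply at -81, another at -23, a wax tin at +43 (10 mm gap before it, 42 behind), each within 4 mm of the centre line. In mm.
- bin_green: Narrow open dull green stock bin, fixed, 240 long (x axis, within 0.15 rad of straight away from the robot) by 92 wide; inside 232 x 84, floor 4, walls 4 thick and 40 high, but front wall (-x) 26. Origin: centre of underside, on the bench. Along x, within 2 mm: a supply at -81, another at -23, a wax tin at +43 (10 mm gap before it, 42 behind), each within 4 mm of the centre line. In mm.
- tray: Grey sheet-metal tray, fixed, 230 mm long (its x axis) by 150 mm wide (its y axis), floor 3 mm thick, rim 12 mm high and 3 mm thick. Origin: centre of its underside, on the bench. It lies to one side of the bins, empty; there is room for two supplies 100 mm apart along its x axis.
- cork_mat: Round dark-brown cork mat, fixed, 90 mm in diameter and 5 mm thick. Origin: centre of its underside, on the bench. It lies on the other side of the bins from the tray.
There are look-alikes about, which are no part of the job. What is shaped like the part that bears glue_bottle_mid but green is not meant.

How it is judged:
By the outcome, as a careful person would: the job done as asked, in the order asked, and still so for the second after the job is handed in, with the robot touching nothing.
It also fails if it takes over 125 s, if anything falls off the work surface, if the arm or the gripper's body presses on something with over 40 N, if the wrist force passes 120 N, or if a joint passes its speed limit or range.

## Working session

There is one attempt and no reset: what is moved stays moved. The work goes in short steps, Python scripts to look and compute and a tool call to move; the robot and the scene stay as the last step left them, time stands still between calls to the robot, and variables do not carry over. Pictures are saved under pics/ and viewed, and the job is handed in when it is done.

Besides the shell and the picture viewer there is one more tool, called after "Emit:" in YAML: its name, and indented under it one key for each argument. carry_out: Moves the arm, as the interface text tells. Its arguments: {"type":"object","properties":{"plan":{"type":"array","items":{"type":"array","items":{"type":"number"}}},"squeeze":{"type":"number"}},"required":["plan"]}

```bash
ls -R . | head -30; mkdir -p pics; python3 - <<'E'
from cell import sense,capture,camera_info,pinch_z
import cv2
print(pinch_z if not callable(pinch_z) else pinch_z())
print(sense())
for n in("top","side"):
    p,d=capture(n); cv2.imwrite(f"pics/{n}0.png",p[:,:,::-1]); print(n,camera_info(n))
print(camera_info("wrist"))
E
```

```text
.:
pics

./pics:
0.0188
{'time_s': 0.0, 'q': array([ 1.09458899e+00,  1.31169547e-01,  1.48925973e+00, -1.67001004e-05,
        1.52297750e+00, -8.54106762e-02]), 'joint_velocities': array([-0.00026367, -0.00017836,  0.00041134,  0.00185753, -0.00147129,
       -0.0017103 ]), 'joint_torque': array([-8.49316857e-04, -5.59839821e+01, -4.91753769e+01,  7.68135488e-02,
        3.55175254e-02, -2.23216875e-04]), 'tool_pos': array([0.2282902 , 0.5542709 , 0.21759317]), 'ee_rot': array([ 4.45816686e-04,  8.30940204e-01,  5.56360993e-01, -7.89983518e-04]), 'wrist_force': array([-0.1966424 , -0.81445492, -0.43270382]), 'ft_torque': array([ 0.02163394,  0.0643312 , -0.00905878]), 'grip_width': 0.092804317375406}
top {'vfov': 57.75224092432948, 'cx': 319.54982034576824, 'cy': 195.33495144933738, 'position': array([0.44751792, 0.0179347 , 0.82849327]), 'attitude': array([-0.02880477,  0.7087542 , -0.70273155,  0.05482819])}
side {'vfov': 56.18130592019021, 'cx': 318.804271911091, 'cy': 198.99500315816593, 'position': array([0.43844435, 0.52696984, 0.67553646]), 'attitude': array([ 0.04233909, -0.10997098,  0.92823515, -0.35283608])}
{'vfov': 70.62972774907549, 'cx': 325.32452703672607, 'cy': 196.89107187194742, 'position': array([0.15063226, 0.5862402 , 0.38278503]), 'attitude': array([0.12711271, 0.82108251, 0.55014347, 0.08371396])}
```

View pics/top0.png

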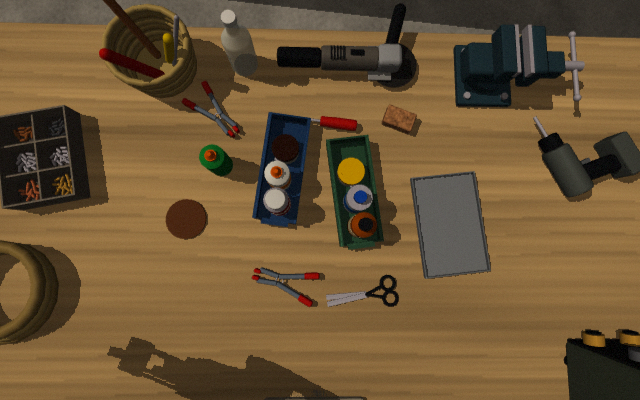

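View pics/side0.png

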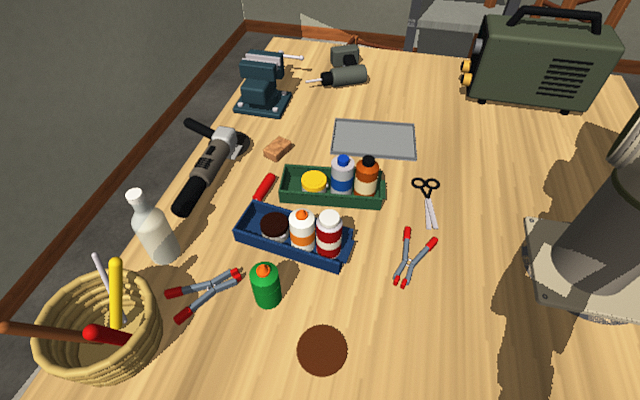

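The top view shows the yellow tin at about (351,171) in the green bin. In front of it are the thinner can (361,198) and the oil bottle (363,225). The tray is at (450,225) and the mat at (186,219). Next I'll measure these.

```bash
cat > h.py <<'E'
import numpy as np,cv2
from scipy.spatial.transform import Rotation as R
from cell import *
def Rq(q): return R.from_quat([q[1],q[2],q[3],q[0]]).as_matrix()
def cast(ci,u,v,z):
    f=200/np.tan(np.radians(ci['vfov']/2)); d=Rq(ci['attitude'])@np.array([(u-ci['cx'])/f,(v-ci['cy'])/f,1])
    p=np.array(ci['position']); return p+d*(z-p[2])/d[2]
def proj(ci,P):
    f=200/np.tan(np.radians(ci['vfov']/2)); c=Rq(ci['attitude']).T@(np.array(P)-ci['position'])
    return np.array([ci['cx']+f*c[0]/c[2],ci['cy']+f*c[1]/c[2]])
E
python3 - <<'E'
from h import *
for n,(x0,y0,x1,y1) in {"top":(240,100,400,260),"side":(220,130,400,280)}.items():
    p=cv2.imread(f"pics/{n}0.png")[y0:y1,x0:x1]
    cv2.imwrite(f"pics/{n}0z.png",cv2.resize(p,None,fx=3.7,fy=3.7,interpolation=cv2.INTER_CUBIC))
E
```

```text
(no output)
```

View pics/top0z.png

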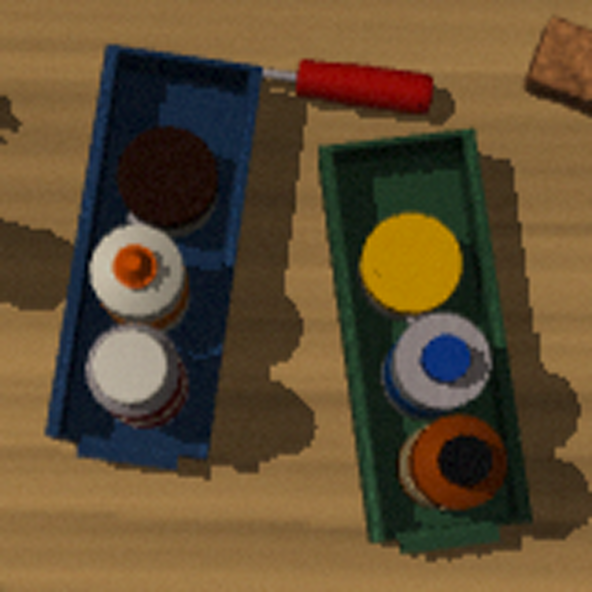

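View pics/side0z.png

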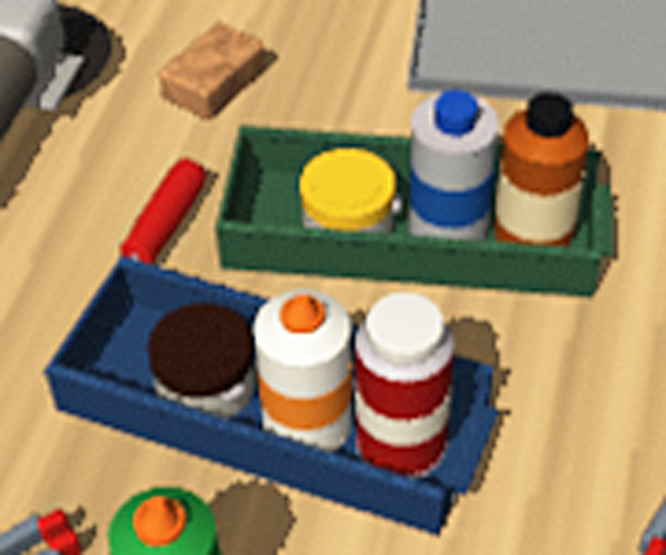

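```bash
python3 - <<'E'
from h import *
ct,cs=camera_info("top"),camera_info("side")
def z(u,v): return u/3.7+240-.35,v/3.7+100-.35
print("bin rim corners")
C=[cast(ct,*z(*c),.04)[:2] for c in [(320,147),(473,131),(530,520),(370,543)]]
for c in C: print(c.round(4))
B=[cast(ct,*z(*c),.04)[:2] for c in [(108,45),(263,66),(210,455),(48,437)]]
for c in B: print('blue',c.round(4))
P=cv2.imread("pics/top0.png");H=cv2.cvtColor(P,cv2.COLOR_BGR2HSV)
S=cv2.imread("pics/side0.png");HS=cv2.cvtColor(S,cv2.COLOR_BGR2HSV)
def blob(H,lo,hi,box):
    x0,y0,x1,y1=box; m=np.zeros(H.shape[:2],np.uint8); m[y0:y1,x0:x1]=cv2.inRange(H,lo,hi)[y0:y1,x0:x1]
    c=max(cv2.findContours(m,0,1)[0],key=cv2.contourArea); mm=cv2.moments(c); return mm['m10']/mm['m00'],mm['m01']/mm['m00'],mm['m00'],cv2.minEnclosingCircle(c),cv2.boundingRect(c)
for nm,lo,hi,bt,bs,zz in [("yellow",(18,150,80),(32,255,255),(330,150,375,190),(290,160,340,200),.044),
 ("bluecap",(105,150,80),(125,255,255),(350,185,375,210),(330,150,360,170),.114),
 ("blackcap",(0,0,0),(180,255,60),(352,215,377,236),(355,150,380,170),.114)]:
    a=blob(H,lo,hi,bt); b=blob(HS,lo,hi,bs)
    print(nm,[np.round(x,1) for x in a[:3]],a[3],cast(ct,*a[:2],zz).round(4),cast(ct,*a[3][0],zz).round(4),'side',b[:3],cast(cs,*b[:2],zz).round(4))
    # two-view
    A=[]; 
    pa=np.array(ct['position']);pb=np.array(cs['position']);da=cast(ct,*a[:2],0)-pa;db=cast(cs,*b[:2],0)-pb
    t,_,_,_=np.linalg.lstsq(np.c_[da,-db],pb-pa,rcond=None); print('  tri',((pa+t[0]*da+pb+t[1]*db)/2).round(4),np.linalg.norm(pa+t[0]*da-pb-t[1]*db).round(4))
print("tray")
m=[cast(ct,*c,.012)[:2].round(3) for c in [(411,178),(475,172),(490,270),(425,278)]];print(m,np.mean(m,0))
a=blob(H,(0,80,40),(15,255,140),(160,190,212,245));print("mat",a,cast(ct,*a[:2],.005))
print("mat side",(322,350),cast(cs,322,350,.005))
a=blob(H,(45,120,30),(75,255,255),(195,140,240,180));print("decoy",a,cast(ct,*a[:2],.1))
E
```

```text
bin rim corners
[ 0.6675 -0.0248]
[ 0.679  -0.1178]
[ 0.4448 -0.1492]
[ 0.4309 -0.055 ]
blue [0.7287 0.104 ]
blue [0.7173 0.0101]
blue [0.4814 0.0389]
blue [0.4911 0.1335]
yellow [np.float64(350.7), np.float64(170.5), np.float64(556.5)] ((350.3310852050781, 170.56756591796875), 13.908069610595703) [ 0.5968 -0.079   0.044 ] [ 0.5967 -0.0783  0.044 ] side (313.4633027522936, 180.5237003058104, 436.0) [ 0.5963 -0.0724  0.044 ]
  tri [ 0.5983 -0.0801  0.0359] 0.0
bluecap [np.float64(360.2), np.float64(196.3), np.float64(104.5)] ((360.1341552734375, 196.10975646972656), 6.233815670013428) [ 0.5315 -0.0893  0.114 ] [ 0.5319 -0.0891  0.114 ] side (342.80898876404495, 159.82771535580522, 89.0) [ 0.5313 -0.0831  0.114 ]
  tri [ 0.5324 -0.0902  0.1074] 0.0001
blackcap [np.float64(368.3), np.float64(225.1), np.float64(225.0)] ((369.75, 225.0), 11.792576789855957) [ 0.4744 -0.1049  0.114 ] [ 0.4747 -0.1078  0.114 ] side (368.138629283489, 160.61214953271028, 107.0) [ 0.4765 -0.0936  0.114 ]
  tri [ 0.4761 -0.1069  0.102 ] 0.0024
tray
[array([ 0.587, -0.222]), array([ 0.603, -0.373]), array([ 0.379, -0.397]), array([ 0.361, -0.249])] [ 0.4825  -0.31025]
mat (185.60996354799514, 218.6981233967868, 1234.5, ((185.5, 218.18182373046875), 21.009004592895508), (165, 199, 42, 40)) [0.48967924 0.2877683  0.005     ]
mat side (322, 350) [0.48975408 0.29260819 0.005     ]
decoy (211.60185185185185, 156.9221536351166, 486.0, ((212.1875, 158.875), 14.922425270080566), (199, 144, 28, 30)) [0.61035465 0.21080491 0.1       ]
```

Emit:
carry_out:
  plan:
    - [-2, 2.19, -0.25, 0, 1]
    - [-2, 2.19, -0.25, 0, 1]
    - [-2, 2.19, -0.25, 0, 1]
    - [-2, 2.19, -0.25, 0, 1]
    - [-2, 2.19, -0.25, 0, 1]
    - [-2, 2.19, -0.25, 0, 1]
    - [-2, 2.19, -0.25, 0, 1]
    - [-2, 2.19, -0.25, 0, 1]
    - [-2, 2.19, -0.25, 0, 1]
    - [-2, 2.19, -0.25, 0, 1]
    - [-2, 2.19, -0.25, 0, 1]
    - [-2, 2.19, -0.25, 0, 1]
  squeeze: 20

```text
time_s: 1.1
tool_pos: [0.3802, 0.2313, 0.2484]
ee_rot: [-0.0, 0.831, 0.556, -0.0]
wrist_force: [0.8, 0.0, 0.1]
grip_width: 0.0932
```

Emit:
carry_out:
  plan:
    - [-2, 2.19, -0.25, 0, 1]
    - [-2, 2.19, -0.25, 0, 1]
    - [-2, 2.19, -0.25, 0, 1]
    - [-2, 2.19, -0.25, 0, 1]
    - [-2, 2.19, -0.25, 0, 1]
    - [-2, 2.19, -0.25, 0, 1]
    - [-2, 2.19, -0.25, 0, 1]
    - [-2, 2.19, -0.25, 0, 1]
    - [-2, 2.19, -0.25, 0, 1]
    - [-2, 2.19, -0.25, 0, 1]
    - [-2, 2.19, -0.25, 0, 1]
    - [-2, 2.19, -0.25, 0, 1]

```text
time_s: 2.1
tool_pos: [0.5318, -0.0907, 0.2783]
ee_rot: [-0.0, 0.831, 0.556, -0.0]
wrist_force: [0.6, 0.7, 0.5]
grip_width: 0.0929
```

Emit:
carry_out:
  plan:
    - [0, 0, 0, -0.104, 1]
    - [0, 0, 0, -0.104, 1]
    - [0, 0, 0, -0.104, 1]
    - [0, 0, 0, -0.104, 1]
    - [0, 0, 0, -0.104, 1]
    - [0, 0, 0, 0, 1]
    - [0, 0, 0, 0, 1]

```text
time_s: 2.68
tool_pos: [0.5315, -0.0892, 0.2782]
ee_rot: [-0.0, 0.661, 0.75, -0.0]
wrist_force: [0.2, -0.3, 0.0]
grip_width: 0.0931
```

```bash
python3 - <<'E'
from h import *
cw=camera_info("wrist");p,d=capture("wrist");cv2.imwrite("pics/w1.png",p[:,:,::-1]);np.save("w1.npy",d);print(sense()['tool_pos'],sense()['ee_rot'],cw)
p,d=capture("side");cv2.imwrite("pics/s1.png",p[:,:,::-1])
E
```

```text
[ 0.531499   -0.08918307  0.27831645] [-2.84382466e-04  6.61377035e-01  7.50053544e-01 -1.28645919e-04] {'vfov': 70.62972774907549, 'cx': 325.32452703672607, 'cy': 196.89107187194742, 'position': array([ 0.4481042 , -0.10026191,  0.44336853]), 'attitude': array([0.10047141, 0.65341914, 0.74163232, 0.11371201])}
```

View pics/w1.png

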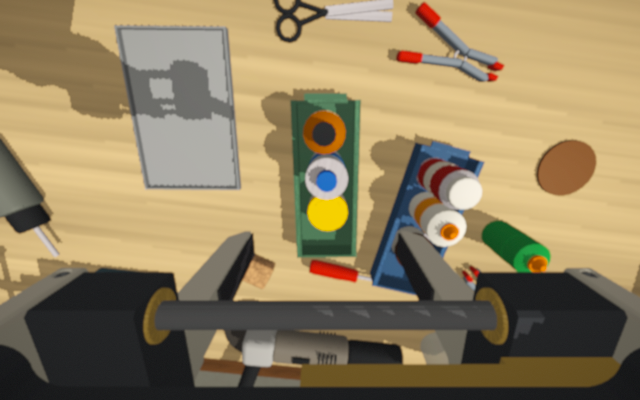

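View pics/s1.png

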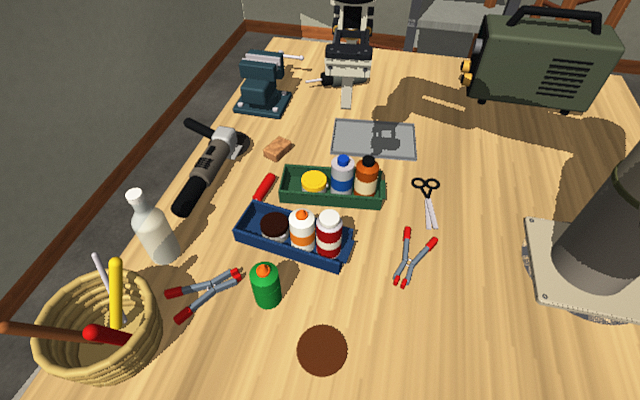

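The wrist view shows the green bin spanning (293,100) to (357,255), with the oil cap at (324,133), the thinner cap at (326,180) and the tin at (328,213). The bottles sit midway between the fingers.

```bash
python3 - <<'E'
from h import *
p=cv2.imread("pics/w1.png");cv2.imwrite("pics/w1z.png",cv2.resize(p[85:270,250:400],None,fx=3.2,fy=3.2,interpolation=cv2.INTER_CUBIC))
cv2.imwrite("pics/w1y.png",cv2.resize(p[10:200,100:260],None,fx=3,fy=3,interpolation=cv2.INTER_CUBIC))
H=cv2.cvtColor(p,cv2.COLOR_BGR2HSV);cw={'vfov': 70.62972774907549, 'cx': 325.32452703672607, 'cy': 196.89107187194742, 'position': np.array([ 0.4481042 , -0.10026191,  0.44336853]), 'attitude': np.array([0.10047141, 0.65341914, 0.74163232, 0.11371201])}
d=np.load("w1.npy")
def blob(H,lo,hi,box):
    x0,y0,x1,y1=box; m=np.zeros(H.shape[:2],np.uint8); m[y0:y1,x0:x1]=cv2.inRange(H,lo,hi)[y0:y1,x0:x1]
    c=max(cv2.findContours(m,0,1)[0],key=cv2.contourArea); mm=cv2.moments(c); return mm['m10']/mm['m00'],mm['m01']/mm['m00'],mm['m00'],cv2.minEnclosingCircle(c),cv2.boundingRect(c)
for nm,lo,hi,b,z in [("yellow",(18,150,80),(32,255,255),(300,190,355,235),.044),("blue",(100,150,80),(125,255,255),(308,165,342,195),.114),("black",(0,0,0),(180,255,70),(308,118,342,150),.114),("mat",(0,80,30),(18,255,150),(530,130,605,200),.005),("orangebody",(5,150,80),(18,255,255),(295,105,352,160),.094)]:
    a=blob(H,lo,hi,b);print(nm,np.round(a[:3],1),a[3:],cast(cw,*a[:2],z).round(4),d[int(a[1]),int(a[0])])
E
```

```text
yellow [ 327.5  213.3 1105.5] (((327.2622985839844, 211.21817016601562), 20.923551559448242), (307, 197, 42, 35)) [ 0.5981 -0.0781  0.044 ] 0.4275902
blue [326.1 180.4 273.5] (((326.19403076171875, 180.35821533203125), 9.888364791870117), (317, 171, 19, 20)) [ 0.5301 -0.0891  0.114 ] 0.3375317
black [323.3 133.6 347. ] (((323.3888854980469, 133.5), 11.033440589904785), (313, 123, 22, 22)) [ 0.4759 -0.0992  0.114 ] 0.32120326
mat [ 572.2  159.2 1201.5] (((563.8663330078125, 166.00494384765625), 31.510242462158203), (536, 140, 59, 51)) [0.475  0.2915 0.005 ] 0.44172713
orangebody [ 324.   132.2 1419. ] (((324.14215087890625, 132.13587951660156), 22.01034927368164), (303, 111, 43, 43)) [ 0.4759 -0.0985  0.094 ] 0.32195342
```

View pics/w1z.png

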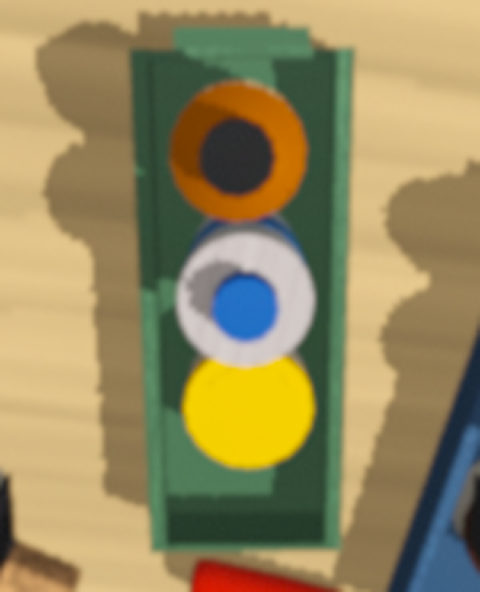

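View pics/w1y.png

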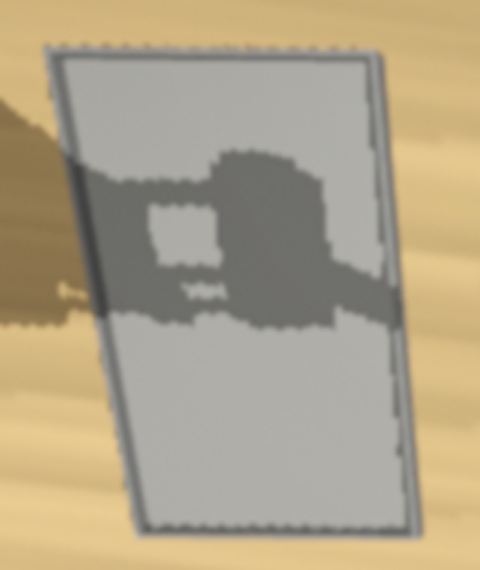

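Emit:
carry_out:
  plan:
    - [0, -1.9, 1.5, 0, 1]
    - [-0.17, -1.9, 1.5, 0, 1]
    - [0, -1.85, 1.5, 0, 1]
    - [0, 0, 2, 0, 1]
    - [0, 0, 2, 0, 1]
    - [0, 0, 2, 0, 1]
    - [0, 0, 2, 0, 1]
    - [0, 0, 0, 0, 1]
    - [0, 0, 0, 0, 1]

```text
time_s: 3.53
tool_pos: [0.4749, -0.0979, 0.1529]
ee_rot: [-0.001, 0.661, 0.751, -0.001]
wrist_force: [0.3, 0.5, -0.7]
grip_width: 0.0929
```

```bash
python3 - <<'E'
from h import *
s=sense();cw=camera_info("wrist");p,d=capture("wrist");p=p[:,:,::-1];cv2.imwrite("pics/w2.png",p);print(s['tool_pos'])
T=s['tool_pos'];Rm=Rq(s['ee_rot']);print(Rm.round(3))
for h in(.04,.114,.094): 
  for t in(0,.0188): print(h,proj(cw,[T[0],T[1],h]))
H=cv2.cvtColor(p,cv2.COLOR_BGR2HSV)
m=cv2.inRange(H,(4,140,70),(18,255,255));c=sorted(cv2.findContours(m,0,1)[0],key=cv2.contourArea)[-3:]
for k in c:
  print(cv2.contourArea(k),cv2.boundingRect(k),cv2.minEnclosingCircle(k));u=cv2.minEnclosingCircle(k)[0];print(cast(cw,*u,.094))
E
```

```text
[ 0.47489454 -0.09789322  0.15285191]
[[-0.127  0.992 -0.003]
 [ 0.992  0.127  0.001]
 [ 0.001 -0.002 -1.   ]]
0.04 [325.8098601  193.97077882]
0.04 [325.8098601  193.97077882]
0.114 [326.00437568 221.38350143]
0.114 [326.00437568 221.38350143]
0.094 [325.94046312 212.37642132]
0.094 [325.94046312 212.37642132]
586.0 (419, 331, 29, 34) ((437.1739196777344, 347.687744140625), 19.043249130249023)
[0.60359562 0.03076886 0.094     ]
1957.5 (599, 203, 41, 65) ((627.7647094726562, 234.5), 33.443809509277344)
[0.46179208 0.16468463 0.094     ]
2960.5 (295, 177, 62, 65) ((324.8624572753906, 209.3065643310547), 32.326683044433594)
[ 0.47227331 -0.09914902  0.094     ]
```

View pics/w2.png

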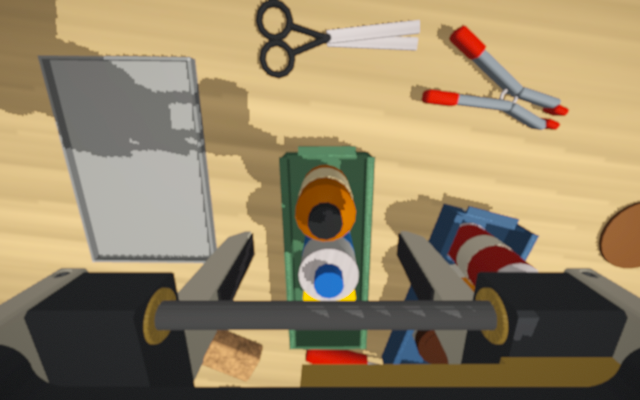

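Emit:
carry_out:
  plan:
    - [-0.05, 0, 2, 0, 1]
    - [0, 0, 2, 0, 1]
    - [0, 0, 2, 0, 1]
    - [0, 0, 2, 0, 1]
    - [0, 0, 1.7, 0, 1]
    - [0, 0, 0, 0, 1]
    - [0, 0, 0, 0, 0.75]
    - [0, 0, 0, 0, 0.66]
    - [0, 0, 0, 0, 0.62]

```text
time_s: 4.33
tool_pos: [0.4776, -0.0992, 0.0589]
ee_rot: [0.002, 0.66, 0.751, 0.001]
wrist_force: [-0.2, 0.4, -0.6]
grip_width: 0.0777
```

Emit:
carry_out:
  plan:
    - [0, 0, 0, 0, 0.6]
    - [0, 0, 0, 0, 0.58]

```text
time_s: 4.5
tool_pos: [0.4768, -0.099, 0.0579]
ee_rot: [0.001, 0.66, 0.751, 0.0]
wrist_force: [0.4, -0.2, 0.4]
grip_width: 0.0643
```

Emit:
carry_out:
  plan:
    - [0, 0, 0, 0, 0.55]
    - [0, 0, 0, 0, 0.5]
    - [0, 0, 0, 0, 0.4]
    - [0, 0, 0, 0, 0.4]

```text
time_s: 4.83
tool_pos: [0.4762, -0.0987, 0.057]
ee_rot: [0.0, 0.66, 0.751, 0.0]
wrist_force: [-0.2, 0.7, 3.6]
grip_width: 0.0517
```

Emit:
carry_out:
  plan:
    - [0, 0, 0, 0, 0.4]
    - [0, 0, 0, 0, 0.4]
    - [0, 0, 0, 0, 0.4]

```text
time_s: 5.08
tool_pos: [0.4762, -0.0987, 0.057]
ee_rot: [0.0, 0.66, 0.751, 0.0]
wrist_force: [-1.0, 1.7, 5.7]
grip_width: 0.0521
```

Emit:
carry_out:
  plan:
    - [0, 0, -0.5, 0, 0.4]
    - [0, 0, -1, 0, 0.4]
    - [0, 0, -1.5, 0, 0.4]
    - [0, 0, -1.5, 0, 0.4]
    - [0, 0, -1.5, 0, 0.4]
    - [0, 0, -1, 0, 0.4]
    - [0, 0, 0, 0, 0.4]
    - [0, 0, 0, 0, 0.4]

```text
time_s: 5.75
tool_pos: [0.4762, -0.0989, 0.127]
ee_rot: [0.001, 0.66, 0.751, 0.0]
wrist_force: [-1.2, 0.8, -3.4]
grip_width: 0.0517
```

```bash
python3 - <<'E'
from h import *
print(sense()['tool_pos'],sense()['grip_width'],sense()['wrist_force'],sense()['q'])
for n in("top","wrist"):
    p,d=capture(n);cv2.imwrite(f"pics/{n}3.png",p[:,:,::-1])
E
```

```text
[ 0.47624173 -0.09885538  0.12704647] 0.05170901188131845 [-1.1879096   0.81653071 -3.44121216] [-3.10083233e-01 -1.18463494e-01  1.90779110e+00 -5.80345607e-05
  1.35111977e+00 -2.01004154e+00]
```

View pics/wrist3.png

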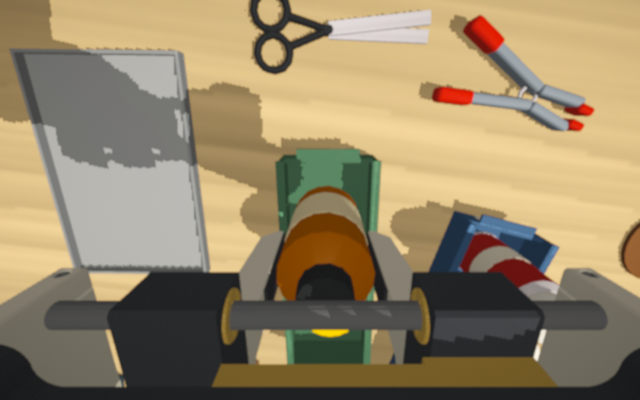

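View pics/top3.png

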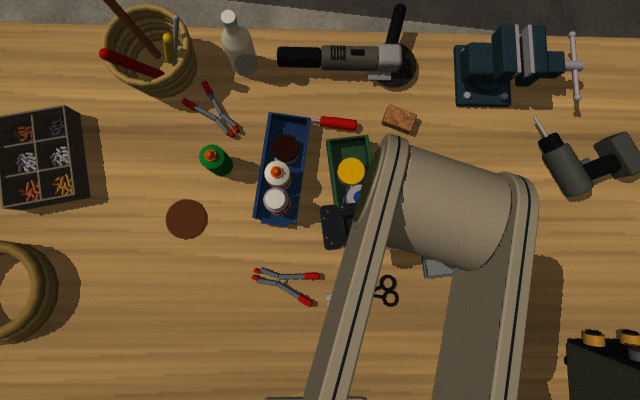

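Emit:
carry_out:
  plan:
    - [-1.5, -0.5, 0, 0, 0.4]
    - [-2.5, -0.8, 0, 0, 0.4]
    - [-3, -1, 0, 0, 0.4]
    - [-3, -1, 0, 0, 0.4]
    - [-3, -1, 0, 0, 0.4]
    - [-3, -1, 0, 0, 0.4]
    - [-2.5, -0.9, 0, 0, 0.4]
    - [-1.5, -0.6, 0, 0, 0.4]
    - [-1, -0.3, 0, 0, 0.4]
    - [0, 0, 0, 0, 0.4]
    - [0, 0, 0, 0, 0.4]

```text
time_s: 6.77
tool_pos: [0.4322, -0.3155, 0.1257]
ee_rot: [-0.001, 0.66, 0.751, 0.0]
wrist_force: [-0.3, 0.8, -1.7]
grip_width: 0.052
```

```bash
python3 - <<'E'
from h import *
print(sense()['tool_pos'],sense()['grip_width'],sense()['q'])
p,d=capture("side");cv2.imwrite(f"pics/s4.png",p[:,:,::-1])
E
```

```text
[ 0.43219569 -0.31546578  0.12566797] 0.05203593053907163 [-7.26682693e-01  2.11079887e-02  1.77559993e+00  4.74459726e-04
  1.34679626e+00 -2.42594194e+00]
```

View pics/s4.png

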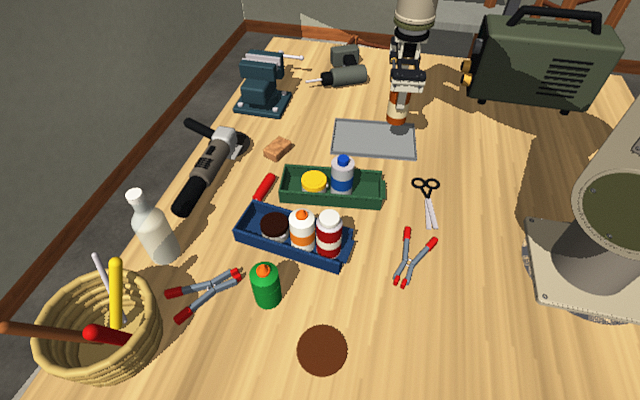

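The oil bottle hangs upright over the tray, and the bin is undisturbed. I'll lower it about 7 cm, release it, then raise the gripper and look at the thinner.

Emit:
carry_out:
  plan:
    - [0, 0, 1, 0, 0.4]
    - [0, 0, 1.5, 0, 0.4]
    - [0, 0, 1.5, 0, 0.4]
    - [0, 0, 1.5, 0, 0.4]
    - [0, 0, 0.8, 0, 0.4]
    - [0, 0, 0.4, 0, 0.4]
    - [0, 0, 0.3, 0, 0.4]
    - [0, 0, 0, 0, 0.4]
    - [0, 0, 0, 0, 0.4]

```text
time_s: 7.57
tool_pos: [0.4331, -0.3163, 0.0574]
ee_rot: [0.001, 0.66, 0.751, -0.0]
wrist_force: [0.0, -0.6, -2.3]
grip_width: 0.0519
```

Emit:
carry_out:
  plan:
    - [0, 0, 0.05, 0, 0.4]
    - [0, 0, 0, 0, 0.65]
    - [0, 0, 0, 0, 0.8]
    - [0, 0, 0, 0, 1]
    - [0, 0, 0, 0, 1]
    - [0, 0, 0, 0, 1]

```text
time_s: 8.07
tool_pos: [0.4327, -0.3163, 0.0564]
ee_rot: [0.0, 0.66, 0.751, -0.0]
wrist_force: [-0.5, -0.8, 0.2]
grip_width: 0.0807
```

Emit:
carry_out:
  plan:
    - [0, 0, 0, 0, 1]
    - [0, 0, -1, 0, 1]
    - [0, 0, -2.5, 0, 1]
    - [0, 0, -3, 0, 1]
    - [0, 0, -2.5, 0, 1]
    - [0, 0, -1, 0, 1]

```text
time_s: 8.57
tool_pos: [0.4342, -0.3176, 0.1613]
ee_rot: [0.003, 0.66, 0.751, -0.0]
wrist_force: [-0.6, -0.6, 0.5]
grip_width: 0.0927
```

Emit:
carry_out:
  plan:
    - [2, 1.2, 0, 0, 1]
    - [3, 1.8, 0, 0, 1]
    - [3, 1.8, 0, 0, 1]
    - [3, 1.8, 0, 0, 1]
    - [3, 1.8, 0, 0, 1]
    - [3, 1.8, 0, 0, 1]
    - [2.5, 1.5, 0, 0, 1]
    - [1.76, 0.93, 0, 0, 1]
    - [0, 0, 0, 0, 1]
    - [0, 0, 0, 0, 1]
    - [0, 0, 0, 0, 1]

```text
time_s: 9.48
tool_pos: [0.5301, -0.0894, 0.1559]
ee_rot: [-0.0, 0.66, 0.751, -0.0]
wrist_force: [-0.5, -1.2, 0.1]
grip_width: 0.093
```

```bash
python3 - <<'E'
from h import *
s=sense();cw=camera_info("wrist");p,d=capture("wrist");p=p[:,:,::-1];cv2.imwrite("pics/w5.png",p);print(s['tool_pos'],s['grip_width'])
T=s['tool_pos']
print(proj(cw,[T[0],T[1],.116]),proj(cw,[T[0],T[1],.1]))
H=cv2.cvtColor(p,cv2.COLOR_BGR2HSV)
m=cv2.inRange(H,(105,150,80),(125,255,255));m[:, :280]=0;m[:,370:]=0;m[:180]=0
for k in sorted(cv2.findContours(m,0,1)[0],key=cv2.contourArea)[-2:]:
  u=cv2.minEnclosingCircle(k);print(cv2.contourArea(k),u,cv2.boundingRect(k),cast(cw,*u[0],.116))
p,d=capture("side");cv2.imwrite(f"pics/s5.png",p[:,:,::-1])
E
```

```text
[ 0.53005189 -0.08944523  0.15586865] 0.09301033482693727
[326.07738861 220.82064227] [326.04681164 213.5335183 ]
5.0 ((307.5, 182.0), 3.201662063598633) (305, 180, 6, 5) [ 0.50081366 -0.10731678  0.116     ]
732.0 ((327.0, 218.8225860595703), 16.32046127319336) (312, 203, 30, 33) [ 0.52829358 -0.08895002  0.116     ]
```

View pics/w5.png

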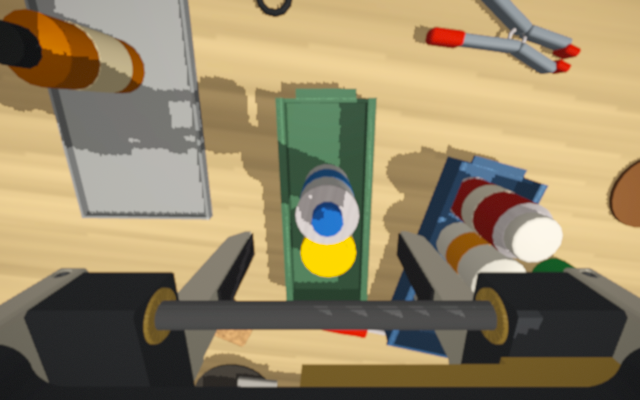

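View pics/s5.png

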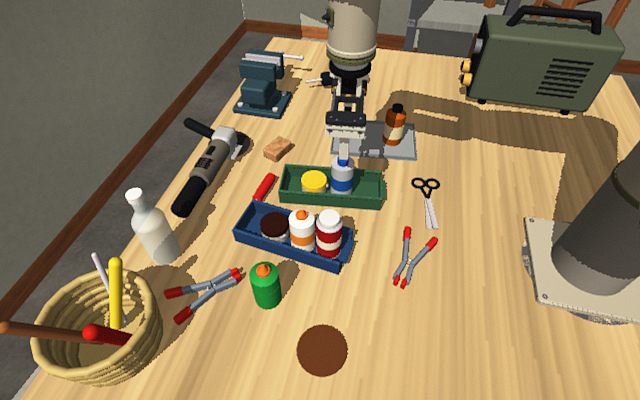

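The oil bottle stands upright on the tray, and the thinner cap at (327,219) lies midway between the fingers. Descending to grip it.

Emit:
carry_out:
  plan:
    - [0.03, 0, 1.5, 0, 1]
    - [0, 0, 2, 0, 1]
    - [0, 0, 2, 0, 1]
    - [0, 0, 2, 0, 1]
    - [0, 0, 1.5, 0, 1]
    - [0, 0, 0.9, 0, 1]
    - [0, 0, 0, 0, 1]
    - [0, 0, 0, 0, 1]
    - [0, 0, 0, 0, 0.8]
    - [0, 0, 0, 0, 0.7]
    - [0, 0, 0, 0, 0.63]
    - [0, 0, 0, 0, 0.6]

```text
time_s: 10.58
tool_pos: [0.5311, -0.0889, 0.0581]
ee_rot: [0.001, 0.66, 0.751, 0.0]
wrist_force: [0.3, -0.4, -0.9]
grip_width: 0.0709
```

Emit:
carry_out:
  plan:
    - [0, 0, 0, 0, 0.58]
    - [0, 0, 0, 0, 0.55]
    - [0, 0, 0, 0, 0.4]
    - [0, 0, 0, 0, 0.4]
    - [0, 0, 0, 0, 0.4]

```text
time_s: 11.0
tool_pos: [0.5305, -0.0886, 0.0572]
ee_rot: [0.0, 0.66, 0.751, 0.0]
wrist_force: [0.1, -0.0, 0.9]
grip_width: 0.0515
```

Emit:
carry_out:
  plan:
    - [0, 0, -0.5, 0, 0.4]
    - [0, 0, -1, 0, 0.4]
    - [0, 0, -1.5, 0, 0.4]
    - [0, 0, -1.5, 0, 0.4]
    - [0, 0, -1.5, 0, 0.4]
    - [0, 0, -1, 0, 0.4]
    - [0, 0, 0, 0, 0.4]
    - [0, 0, 0, 0, 0.4]

```text
time_s: 11.67
tool_pos: [0.5309, -0.0889, 0.1279]
ee_rot: [0.001, 0.66, 0.751, 0.0]
wrist_force: [-0.1, -0.2, -1.8]
grip_width: 0.0515
```

Emit:
carry_out:
  plan:
    - [-1.5, -0.2, 0, 0, 0.4]
    - [-2.5, -0.3, 0, 0, 0.4]
    - [-3, -0.4, 0, 0, 0.4]
    - [-3, -0.4, 0, 0, 0.4]
    - [-3, -0.4, 0, 0, 0.4]
    - [-3, -0.4, 0, 0, 0.4]
    - [-2.5, -0.3, 0, 0, 0.4]
    - [-1.8, -0.2, 0, 0, 0.4]
    - [-1, -0.1, 0, 0, 0.4]
    - [0, 0, 0, 0, 0.4]
    - [0, 0, 0, 0, 0.4]

```text
time_s: 12.58
tool_pos: [0.5306, -0.3028, 0.1261]
ee_rot: [-0.001, 0.66, 0.751, 0.0]
wrist_force: [-0.2, 0.9, -1.4]
grip_width: 0.052
```

Emit:
carry_out:
  plan:
    - [0, 0, 1, 0, 0.4]
    - [0, 0, 1.5, 0, 0.4]
    - [0, 0, 1.5, 0, 0.4]
    - [0, 0, 1.5, 0, 0.4]
    - [0, 0, 0.8, 0, 0.4]
    - [0, 0, 0.4, 0, 0.4]
    - [0, 0, 0.3, 0, 0.4]
    - [0, 0, 0.05, 0, 0.4]
    - [0, 0, 0, 0, 0.4]

```text
time_s: 13.33
tool_pos: [0.5316, -0.3035, 0.0573]
ee_rot: [0.001, 0.66, 0.751, 0.0]
wrist_force: [0.3, 0.2, -2.0]
grip_width: 0.0518
```

Emit:
carry_out:
  plan:
    - [0, 0, 0.05, 0, 0.4]
    - [0, 0, 0, 0, 0.65]
    - [0, 0, 0, 0, 0.8]
    - [0, 0, 0, 0, 1]
    - [0, 0, 0, 0, 1]
    - [0, 0, 0, 0, 1]

```text
time_s: 13.83
tool_pos: [0.5312, -0.3036, 0.0564]
ee_rot: [0.0, 0.66, 0.751, 0.0]
wrist_force: [0.3, 0.0, -0.4]
grip_width: 0.0804
```

Emit:
carry_out:
  plan:
    - [0, 0, 0, 0, 1]
    - [0, 0, -1, 0, 1]
    - [0, 0, -2.5, 0, 1]
    - [0, 0, -3, 0, 1]
    - [0, 0, -2.5, 0, 1]
    - [0, 0, -1, 0, 1]
    - [0, 0, 0, 0, 1]

```text
time_s: 14.42
tool_pos: [0.533, -0.3048, 0.1605]
ee_rot: [0.003, 0.66, 0.751, 0.0]
wrist_force: [0.2, 0.2, 0.5]
grip_width: 0.0931
```

Emit:
carry_out:
  plan:
    - [2, 0.8, -0.5, 0, 1]
    - [3, 1.3, -0.5, 0, 1]
    - [3, 1.3, -0.5, 0, 1]
    - [3, 1.3, 0, 0, 1]
    - [3, 1.3, 0, 0, 1]
    - [3, 1.3, 0, 0, 1]
    - [2.5, 1.1, 0, 0, 1]
    - [2, 1, 0, 0, 1]
    - [0, 0, 0, 0, 1]
    - [0, 0, 0, 0, 1]
    - [0, 0, 0, 0, 1]

```text
time_s: 15.33
tool_pos: [0.5957, -0.0784, 0.1696]
ee_rot: [-0.001, 0.66, 0.751, -0.001]
wrist_force: [0.0, -0.1, -0.3]
grip_width: 0.0929
```

```bash
python3 - <<'E'
from h import *
s=sense();cw=camera_info("wrist");p,d=capture("wrist");p=p[:,:,::-1];cv2.imwrite("pics/w6.png",p);print(s['tool_pos'],s['grip_width'])
H=cv2.cvtColor(p,cv2.COLOR_BGR2HSV)
m=cv2.inRange(H,(20,150,80),(32,255,255));m[:, :280]=0;m[:,370:]=0
for k in sorted(cv2.findContours(m,0,1)[0],key=cv2.contourArea)[-2:]:
  u=cv2.minEnclosingCircle(k);print(cv2.contourArea(k),u,cv2.boundingRect(k),cast(cw,*u[0],.044))
p,d=capture("side");cv2.imwrite(f"pics/s6.png",p[:,:,::-1])
E
```

```text
[ 0.59571374 -0.07836222  0.16958144] 0.09288646095826332
1388.0 ((335.0, 375.0), 35.440189361572266) (301, 364, 69, 23) [ 0.85000029 -0.03265371  0.044     ]
2467.5 ((325.64678955078125, 190.2560272216797), 29.037023544311523) (297, 163, 58, 55) [ 0.59542391 -0.07865661  0.044     ]
```

View pics/w6.png

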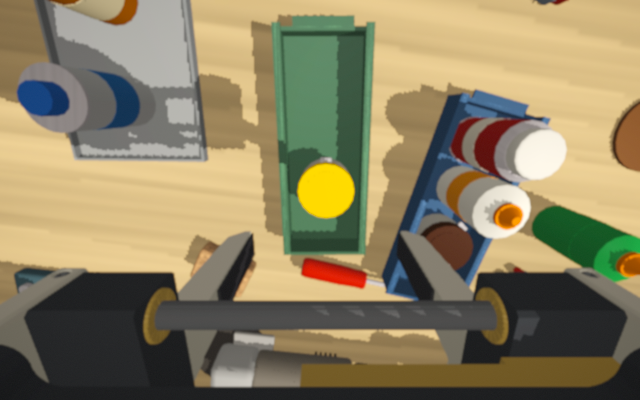

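View pics/s6.png

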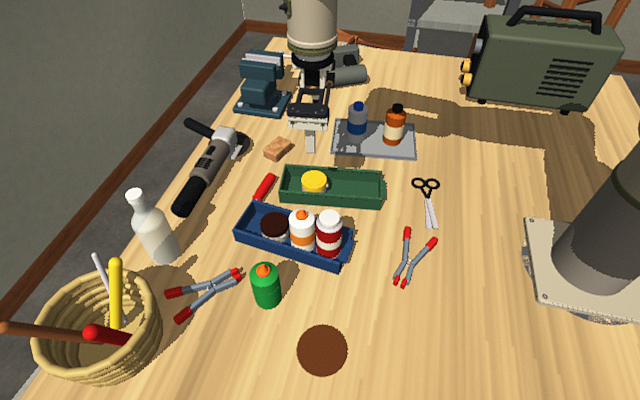

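Emit:
carry_out:
  plan:
    - [0, 0, 0, 0.12, 1]
    - [0, 0, 0, 0.12, 1]
    - [0, 0, 0, 0.12, 1]
    - [0, 0, 0, 0.12, 1]
    - [0, 0, 0, 0.12, 1]
    - [0, 0, 0, 0.12, 1]
    - [0, 0, 0, 0.12, 1]
    - [0, 0, 0, 0.12, 1]
    - [0, 0, 0, 0.12, 1]
    - [0, 0, 0, 0.12, 1]
    - [0, 0, 0, 0.12, 1]
    - [0, 0, 0, 0.12, 1]

```text
time_s: 16.43
tool_pos: [0.5962, -0.0794, 0.1709]
ee_rot: [0.0, 0.992, 0.126, -0.0]
wrist_force: [0.0, 0.6, 0.1]
grip_width: 0.0932
```

Emit:
carry_out:
  plan:
    - [0, 0, 0, 0.12, 1]
    - [0, 0, 2, 0.01, 1]
    - [0, 0, 2, 0, 1]
    - [0, 0, 2, 0, 1]
    - [0, 0, 0, 0, 1]
    - [0, 0, 0, 0, 1]
    - [0, 0, 0, 0, 1]

```text
time_s: 17.02
tool_pos: [0.597, -0.0789, 0.1123]
ee_rot: [0.0, 0.998, 0.064, 0.0]
wrist_force: [0.4, -0.5, 0.7]
grip_width: 0.093
```

```bash
python3 - <<'E'
from h import *
s=sense();cw=camera_info("wrist");p,d=capture("wrist");p=p[:,:,::-1];cv2.imwrite("pics/w7.png",p);print(s['tool_pos'],s['grip_width'],s['q'],cw)
T=s['tool_pos'];print(Rq(s['ee_rot']).round(3))
H=cv2.cvtColor(p,cv2.COLOR_BGR2HSV)
m=cv2.inRange(H,(20,150,80),(32,255,255))
for k in sorted(cv2.findContours(m,0,1)[0],key=cv2.contourArea)[-2:]:
  u=cv2.minEnclosingCircle(k);print(cv2.contourArea(k),u,cv2.boundingRect(k),cast(cw,*u[0],.044))
E
```

```text
[ 0.59696167 -0.07889821  0.11225335] 0.09299680034302746 [-2.16513930e-01  2.07499825e-01  1.59984338e+00 -3.56342415e-05
  1.33324290e+00 -3.45523057e-01] {'vfov': 70.62972774907549, 'cx': 325.32452703672607, 'cy': 196.89107187194742, 'position': array([0.5861015 , 0.00433363, 0.27727578]), 'attitude': array([0.15240012, 0.98620441, 0.06380737, 0.01018241])}
[[ 0.992  0.129  0.001]
 [ 0.129 -0.992 -0.   ]
 [ 0.001  0.    -1.   ]]
3634.0 ((325.08935546875, 205.61961364746094), 34.99180221557617) (291, 171, 70, 69) [ 0.59660413 -0.07687562  0.044     ]
7363.0 ((460.0, 375.5), 159.34642028808594) (301, 356, 319, 31) [ 0.76678801 -0.25155073  0.044     ]
```

View pics/w7.png

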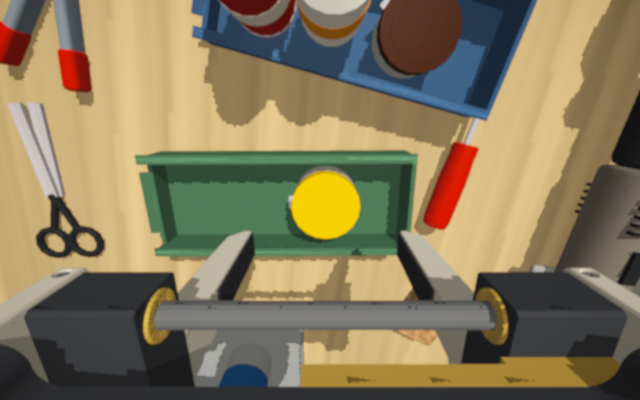

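```bash
python3 - <<'E'
from h import *
p=cv2.imread("pics/w7.png")[140:260,230:430];q=cv2.imread("pics/s6.png")[150:215,270:400]
cv2.imwrite("pics/z7.png",np.vstack([cv2.resize(p,(800,480//2+60),interpolation=2)[:,:],cv2.resize(q,(800,300),interpolation=2)]))
E
```

```text
(no output)
```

View pics/z7.png

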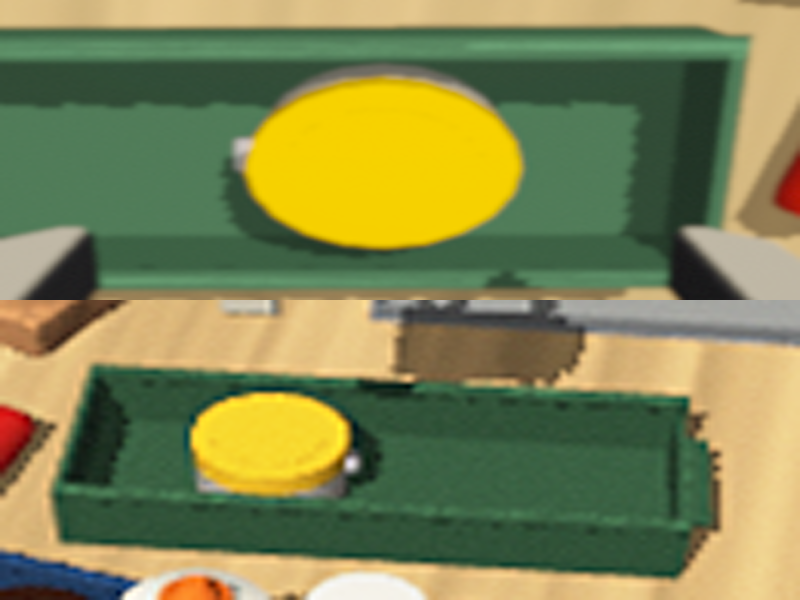

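Emit:
carry_out:
  plan:
    - [0, 0, 0, 0.1, 1]
    - [0, 0, 0, 0.1, 1]
    - [0, 0, 0, 0.1, 1]
    - [0, 0, 0, 0.1, 1]
    - [0, 0, 1.5, 0, 1]
    - [0, 0, 2, 0, 1]
    - [0, 0, 2, 0, 1]
    - [0, 0, 1.5, 0, 1]
    - [0, 0, 0, 0, 1]
    - [0, 0, 0, 0, 1]
    - [0, 0, 0, 0, 1]

```text
time_s: 17.98
tool_pos: [0.598, -0.0785, 0.0433]
ee_rot: [0.0, 0.991, -0.135, 0.001]
wrist_force: [-0.8, 0.2, 1.0]
grip_width: 0.0929
```

```bash
python3 - <<'E'
from h import *
s=sense();p,d=capture("wrist");p=p[:,:,::-1];cv2.imwrite("pics/w8.png",p);print(s['tool_pos'],s['ee_rot'],s['wrist_force'])
E
```

```text
[ 0.59799284 -0.07846177  0.04328177] [ 1.11848190e-04  9.90894385e-01 -1.34633976e-01  1.41361692e-03] [-0.81990659  0.18439966  0.97733294]
```

View pics/w8.png

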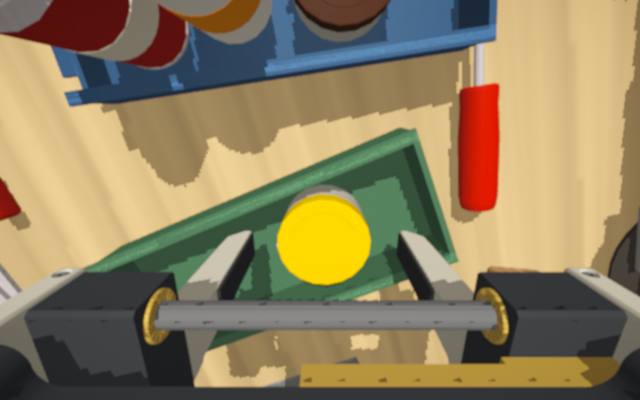

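Emit:
carry_out:
  plan:
    - [0, 0, 1, 0, 1]
    - [0, 0, 1, 0, 1]
    - [0, 0, 0.7, 0, 1]
    - [0, 0, 0.4, 0, 1]
    - [0, 0, 0, 0, 1]
    - [0, 0, 0, 0, 1]
    - [0, 0, 0, 0, 1]

```text
time_s: 18.62
tool_pos: [0.5967, -0.0781, 0.0103]
ee_rot: [0.0, 0.991, -0.135, 0.0]
wrist_force: [1.3, 0.3, -0.1]
grip_width: 0.093
```

Emit:
carry_out:
  plan:
    - [0, 0, 0, 0, 0.85]
    - [0, 0, 0, 0, 0.78]
    - [0, 0, 0, 0, 0.72]
    - [0, 0, 0, 0, 0.68]
    - [0, 0, 0, 0, 0.65]
    - [0, 0, 0, 0, 0.6]
    - [0, 0, 0, 0, 0.5]
    - [0, 0, 0, 0, 0.5]

```text
time_s: 19.28
tool_pos: [0.5966, -0.0781, 0.0102]
ee_rot: [0.0, 0.991, -0.135, 0.0]
wrist_force: [-0.4, -0.0, 1.5]
grip_width: 0.0597
```

Emit:
carry_out:
  plan:
    - [0, 0, -0.5, 0, 0.5]
    - [0, 0, -1, 0, 0.5]
    - [0, 0, -1.5, 0, 0.5]
    - [0, 0, -2, 0, 0.5]
    - [0, 0, -2.5, 0, 0.5]
    - [0, 0, -2.5, 0, 0.5]
    - [0, 0, -2.5, 0, 0.5]
    - [0, 0, -2, 0, 0.5]
    - [0, 0, -1, 0, 0.5]
    - [0, 0, 0, 0, 0.5]
    - [0, 0, 0, 0, 0.5]

```text
time_s: 20.2
tool_pos: [0.5967, -0.0781, 0.1653]
ee_rot: [0.0, 0.991, -0.135, 0.0]
wrist_force: [-0.1, 0.2, -1.3]
grip_width: 0.06
```

```bash
python3 - <<'E'
from h import *
s=sense();p,d=capture("side");p=p[:,:,::-1];cv2.imwrite("pics/s9.png",p);print(s['tool_pos'],s['grip_width'],s['wrist_force'])
E
```

```text
[ 0.5967257  -0.07811033  0.16533228] 0.060044614090578666 [-0.05539975  0.1711176  -1.32009957]
```

View pics/s9.png

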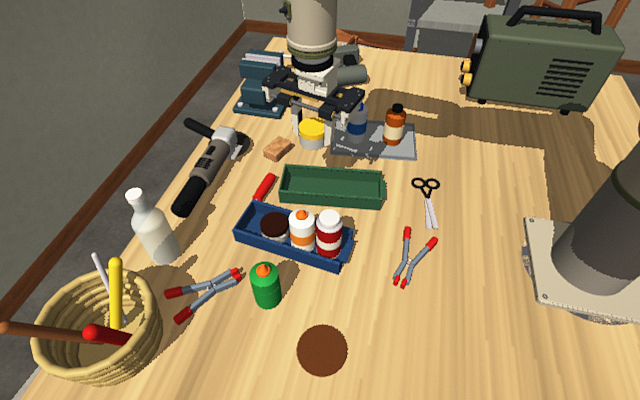

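Emit:
carry_out:
  plan:
    - [-1, -1.6, 0, 0, 0.5]
    - [-1.5, -2.4, 0, 0, 0.5]
    - [-1.8, -3, 0, 0, 0.5]
    - [-1.8, -3, 0, 0, 0.5]
    - [-2, -3.2, 0, 0, 0.5]
    - [-2, -3.2, 0, 0, 0.5]
    - [-2, -3.2, 0, 0, 0.5]
    - [-2, -3.2, 0, 0, 0.5]
    - [-1.8, -3, 0, 0, 0.5]
    - [-1.8, -3, 0, 0, 0.5]
    - [-1.4, -2.2, 0, 0, 0.5]
    - [-1, -1.5, 0, 0, 0.5]

```text
time_s: 21.25
tool_pos: [0.4871, 0.2908, 0.1626]
ee_rot: [0.001, 0.991, -0.134, -0.002]
wrist_force: [1.7, 0.1, -1.9]
grip_width: 0.0596
```

Emit:
carry_out:
  plan:
    - [0, 0, 0, -0.12, 0.5]
    - [0, 0, 0, -0.12, 0.5]
    - [0, 0, 0, -0.12, 0.5]
    - [0, 0, 0, -0.12, 0.5]
    - [0, 0, 0, -0.12, 0.5]
    - [0, 0, 0, -0.12, 0.5]
    - [0, 0, 0, -0.12, 0.5]
    - [0, 0, 0, -0.12, 0.5]
    - [0, 0, 0, -0.12, 0.5]
    - [0, 0, 0, -0.12, 0.5]
    - [0, 0, 0, 0, 0.5]
    - [0, 0, 0, 0, 0.5]

```text
time_s: 22.25
tool_pos: [0.4886, 0.2883, 0.1632]
ee_rot: [-0.0, 0.895, 0.447, -0.002]
wrist_force: [-0.1, 0.8, -1.2]
grip_width: 0.0601
```

```bash
python3 - <<'E'
from h import *
s=sense();cw=camera_info("wrist");p,d=capture("wrist");p=p[:,:,::-1];cv2.imwrite("pics/w10.png",p);print(s['tool_pos'],s['grip_width'],s['ee_rot'])
H=cv2.cvtColor(p,cv2.COLOR_BGR2HSV)
m=cv2.inRange(H,(0,80,30),(18,255,170))
for k in sorted(cv2.findContours(m,0,1)[0],key=cv2.contourArea)[-3:]:
  print(cv2.contourArea(k),cv2.boundingRect(k),cv2.minEnclosingCircle(k))
p,d=capture("top");cv2.imwrite("pics/t10.png",p[:,:,::-1])
E
```

```text
[0.48855307 0.28828773 0.16321579] 0.060069336813527933 [-4.21797477e-05  8.94667915e-01  4.46729146e-01 -1.54584260e-03]
416.5 (559, 182, 81, 42) ((599.0, 215.0), 40.79225540161133)
490.0 (38, 221, 83, 60) ((78.5, 251.0), 49.8122444152832)
3548.0 (290, 145, 76, 63) ((327.83074951171875, 181.3042449951172), 38.08570861816406)
```

View pics/w10.png

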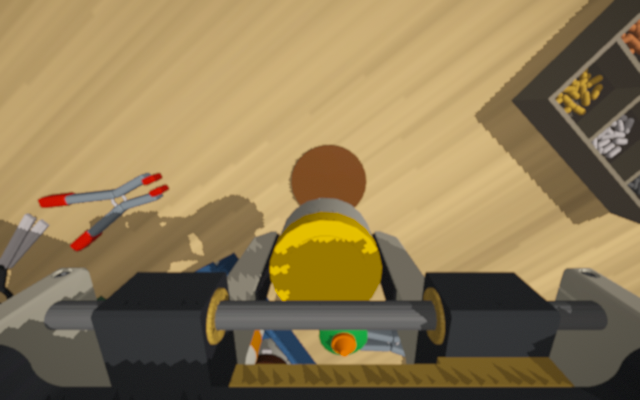

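View pics/t10.png

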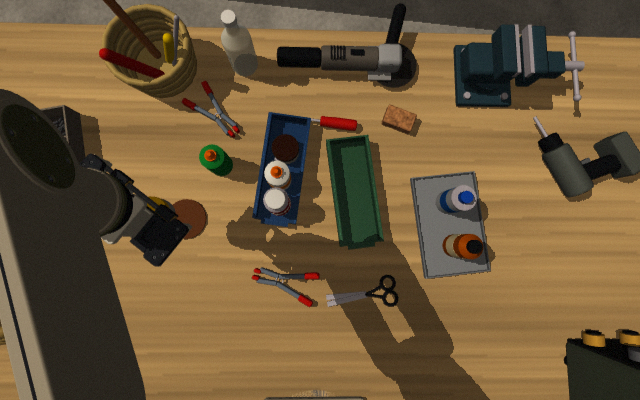

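```bash
python3 - <<'E'
from h import *
from scipy.optimize import least_squares
cw=camera_info("wrist");s=sense();p=cv2.imread("pics/w10.png")
H=cv2.cvtColor(p,cv2.COLOR_BGR2HSV);m=cv2.inRange(H,(0,80,30),(18,255,170))
k=max(cv2.findContours(m,0,1)[0],key=cv2.contourArea)[:,0]
k=k[k[:,1]<183]
for z in(.005,):
  P=np.array([cast(cw,u,v,z)[:2] for u,v in k])
  r=least_squares(lambda a:np.hypot(*(P-a[:2]).T)-a[2],[.49,.29,.045]);r2=least_squares(lambda a:np.hypot(*(P-a[:2]).T)-.045,[.49,.29]);print(r.x,r2.x,np.abs(r.fun).max())
T=s['tool_pos'];R3=Rq(s['ee_rot']);print(T)
for c in(r.x[:2],r2.x): print((R3.T@np.r_[c-T[:2],0])*100)
# top camera calibration check vs known gripper positions: thinner/oil now on tray
P=cv2.imread("pics/t10.png");print(R3.round(3))
E
```

```text
[0.49061951 0.29000509 0.0445208 ] [0.49110192 0.28964172] 0.000730059102632595
[0.48898302 0.28846097 0.16398819]
[ 0.2217643   0.03800057 -0.00038869]
[ 0.2217137   0.09839483 -0.00043927]
[[ 0.601  0.799 -0.002]
 [ 0.799 -0.601 -0.001]
 [-0.002 -0.001 -1.   ]]
```

Emit:
carry_out:
  plan:
    - [0.12, 0.15, 1, 0, 0.5]
    - [0, 0, 2, 0, 0.5]
    - [0, 0, 2, 0, 0.5]
    - [0, 0, 2, 0, 0.5]
    - [0, 0, 2, 0, 0.5]
    - [0, 0, 2, 0, 0.5]
    - [0, 0, 1.5, 0, 0.5]
    - [0, 0, 0.5, 0, 0.5]
    - [0, 0, 0, 0, 0.5]
    - [0, 0, 0, 0, 0.5]
    - [0, 0, 0, 0, 0.5]

```text
time_s: 23.27
tool_pos: [0.4924, 0.2892, 0.0364]
ee_rot: [0.0, 0.894, 0.448, 0.001]
wrist_force: [-0.5, 0.6, -1.3]
grip_width: 0.0595
```

```bash
python3 - <<'E'
from h import *
s=sense();print(s['tool_pos'],s['grip_width'],s['wrist_force'])
for n in("wrist","side"):
  p,d=capture(n);cv2.imwrite(f"pics/{n}11.png",p[:,:,::-1])
E
```

```text
[0.49238984 0.28923226 0.03636913] 0.05946115535164606 [-0.4807696   0.63064582 -1.2511076 ]
```

View pics/wrist11.png

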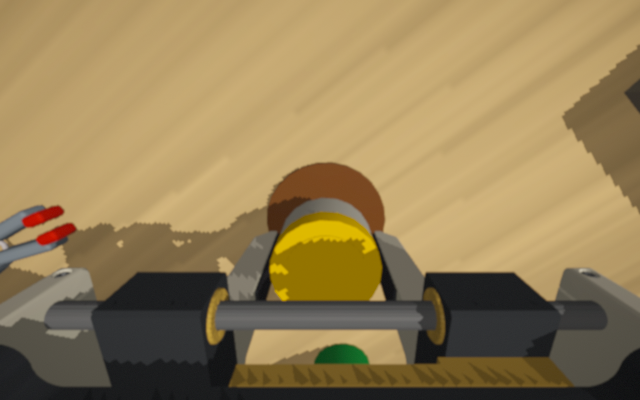

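View pics/side11.png

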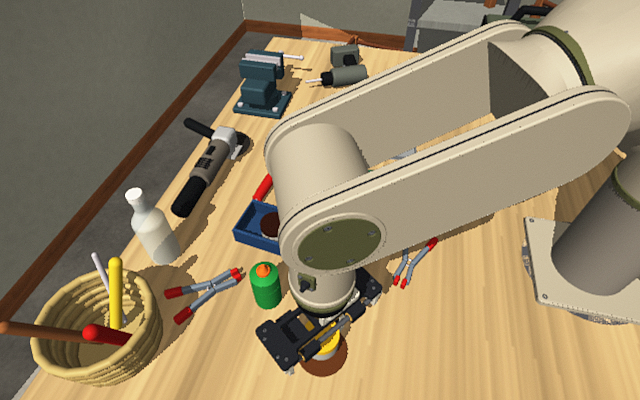

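```bash
python3 - <<'E'
from h import *
from scipy.optimize import least_squares
cw=camera_info("wrist");s=sense();p=cv2.imread("pics/wrist11.png")
H=cv2.cvtColor(p,cv2.COLOR_BGR2HSV);m=cv2.inRange(H,(0,80,30),(14,255,170))
k=max(cv2.findContours(m,0,1)[0],key=cv2.contourArea)[:,0]
k=k[(k[:,1]<200)]
P=np.array([cast(cw,u,v,.005)[:2] for u,v in k])
r2=least_squares(lambda a:np.hypot(*(P-a[:2]).T)-.045,[.49,.29]);print(r2.x,np.abs(r2.fun).max())
T=s['tool_pos'];R3=Rq(s['ee_rot'])
print(T,(R3.T@np.r_[r2.x-T[:2],0])*100)
# tin far-lid edge and foot: column centre 326; predicted tin foot-near-camera edge
for h in(.0302,.0702): 
  c=R3@np.array([0,-.03,0]);print(h,proj(cw,[T[0]+c[0],T[1]+c[1],h]))
E
```

```text
[0.49608077 0.28613518] 0.019172543076227552
[0.49252565 0.28930681 0.03659694] [-4.15809185e-02  4.74607312e-01  4.59337654e-04]
0.0302 [325.85158209 196.54746362]
0.0702 [326.11449574 220.56070187]
```

```bash
python3 - <<'E'
from h import *
from scipy.optimize import least_squares
cw=camera_info("wrist");s=sense();p=cv2.imread("pics/wrist11.png")
H=cv2.cvtColor(p,cv2.COLOR_BGR2HSV);m=cv2.inRange(H,(0,80,30),(14,255,170))
k=[(u,np.flatnonzero(m[150:240,u])[0]+150) for u in range(272,381) if m[150:240,u].any()]
P=np.array([cast(cw,u,v-.5,.005)[:2] for u,v in k])
r2=least_squares(lambda a:np.hypot(*(P-a[:2]).T)-.045,[.49,.29],loss='soft_l1',f_scale=.001);print(r2.x,np.abs(r2.fun).max())
T=s['tool_pos'];R3=Rq(s['ee_rot'])
print(T,(R3.T@np.r_[r2.x-T[:2],0])*100, m[150:240,326].nonzero()[0][[0,-1]]+150)
E
```

```text
[0.49108859 0.28988136] 0.0009416686200964947
[0.49252565 0.28930681 0.03659694] [-0.03989552 -0.14953564 -0.00026003] [164 197]
```

Emit:
carry_out:
  plan:
    - [0, 0, 0.8, 0, 0.5]
    - [0, 0, 0.8, 0, 0.5]
    - [0, 0, 0.5, 0, 0.5]
    - [0, 0, 0.2, 0, 0.5]
    - [0, 0, 0, 0, 0.5]
    - [0, 0, 0, 0, 0.5]
    - [0, 0, 0, 0, 0.5]

```text
time_s: 23.95
tool_pos: [0.4913, 0.2887, 0.0118]
ee_rot: [-0.0, 0.894, 0.448, -0.0]
wrist_force: [-0.5, -1.0, -2.3]
grip_width: 0.0597
```

Emit:
carry_out:
  plan:
    - [0, 0, 0.06, 0, 0.5]
    - [0, 0, 0, 0, 0.5]
    - [0, 0, 0, 0, 0.5]
    - [0, 0, 0, 0, 0.7]
    - [0, 0, 0, 0, 0.8]
    - [0, 0, 0, 0, 0.9]
    - [0, 0, 0, 0, 1]
    - [0, 0, 0, 0, 1]
    - [0, 0, 0, 0, 1]
    - [0, 0, 0, 0, 1]

```text
time_s: 24.78
tool_pos: [0.4915, 0.2888, 0.0116]
ee_rot: [0.0, 0.894, 0.448, 0.0]
wrist_force: [-0.5, 0.7, -0.1]
grip_width: 0.0929
```

Emit:
carry_out:
  plan:
    - [0, 0, -1, 0, 1]
    - [0, 0, -1.5, 0, 1]
    - [0, 0, -2, 0, 1]
    - [0, 0, -2.5, 0, 1]
    - [0, 0, -2.5, 0, 1]
    - [0, 0, -2.5, 0, 1]
    - [0, 0, -2.5, 0, 1]
    - [0, 0, -1.5, 0, 1]
    - [0, 0, 0, 0, 1]
    - [0, 0, 0, 0, 1]

```text
time_s: 25.62
tool_pos: [0.4922, 0.2892, 0.1731]
ee_rot: [0.0, 0.894, 0.448, 0.001]
wrist_force: [-0.9, -0.1, -1.1]
grip_width: 0.0932
```

```bash
python3 - <<'E'
from h import *
s=sense();print(s['tool_pos'],s['grip_width'],s['ee_rot'])
for n in("wrist","side"):
  p,d=capture(n);cv2.imwrite(f"pics/{n}12.png",p[:,:,::-1])
E
```

```text
[0.49218065 0.28918933 0.17305875] 0.09319569611542312 [1.66189254e-05 8.93817852e-01 4.48427929e-01 1.42805038e-03]
```

View pics/wrist12.png

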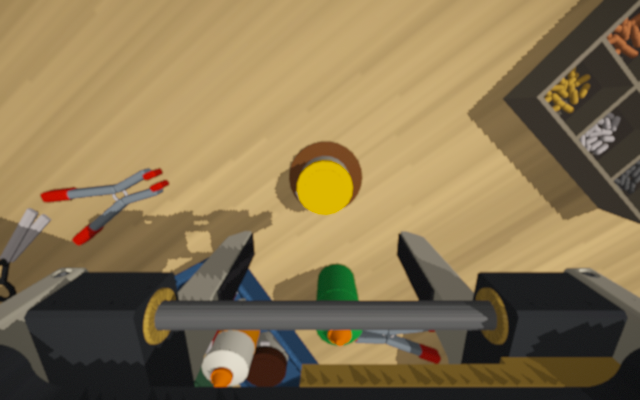

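Emit:
carry_out:
  plan:
    - [-1.2, 1, 0, 0, 1]
    - [-2.2, 1.9, 0, 0, 1]
    - [-2.7, 2.3, 0, 0, 1]
    - [-2.7, 2.3, 0, 0, 1]
    - [-2.7, 2.3, 0, 0, 1]
    - [-2.7, 2.3, 0, 0, 1]
    - [-2.7, 2.3, 0, 0, 1]
    - [-2.7, 2.3, 0, 0, 1]
    - [-2.7, 2.3, 0, 0, 1]
    - [-2.7, 2.3, 0, 0, 1]
    - [-2.7, 2.3, 0, 0, 1]
    - [-2.7, 2.3, 0, 0, 1]

```text
time_s: 26.72
tool_pos: [0.516, -0.1111, 0.1696]
ee_rot: [-0.001, 0.894, 0.448, -0.001]
wrist_force: [0.8, 0.1, -0.2]
grip_width: 0.0932
```

Emit:
carry_out:
  plan:
    - [-2.7, 2.3, 0, -0.1, 1]
    - [-2.7, 2.3, 0, -0.1, 1]
    - [-2.7, 2.3, 0, -0.1, 1]
    - [-2.7, 2.3, 0, -0.1, 1]
    - [0, 0, 0, -0.1, 1]
    - [0, 0, 0, -0.1, 1]
    - [0, 0, 0, -0.1, 1]
    - [0, 0, 0, -0.07, 1]
    - [0, 0, 0, 0, 1]
    - [0, 0, 0, 0, 1]

```text
time_s: 27.55
tool_pos: [0.5466, -0.247, 0.1698]
ee_rot: [-0.001, 0.661, 0.75, -0.0]
wrist_force: [-0.5, -0.1, -0.8]
grip_width: 0.0934
```

```bash
python3 - <<'E'
from h import *
from scipy.spatial.transform import Rotation as R
s=sense();T=s['tool_pos'];R3=Rq(s['ee_rot']);print(T,s['q'],np.arctan2(R3[1,0],R3[0,0]))
print((R3.T@np.r_[np.array([.5312,-.3036])-T[:2],0])*100)
for n in("wrist","top"):
  p,d=capture(n);cv2.imwrite(f"pics/{n}13.png",p[:,:,::-1])
E
```

```text
[ 0.54655055 -0.24701581  0.16977833] [-5.09947687e-01  1.59210646e-01  1.54617139e+00  1.58586666e-06
  1.43901271e+00 -2.20750902e+00] 1.6975592422213142
[-5.41894317e+00 -2.23811136e+00 -3.99435789e-03]
```

View pics/wrist13.png

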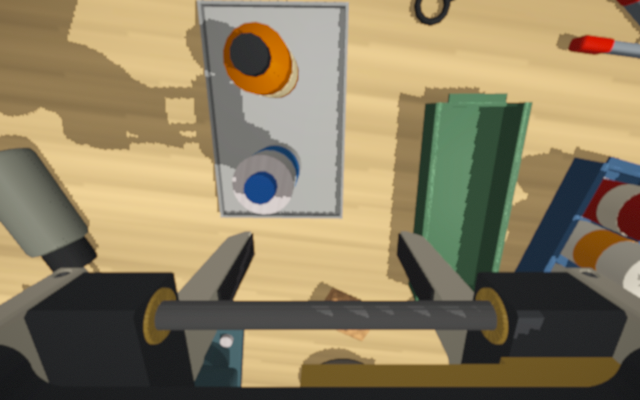

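View pics/top13.png

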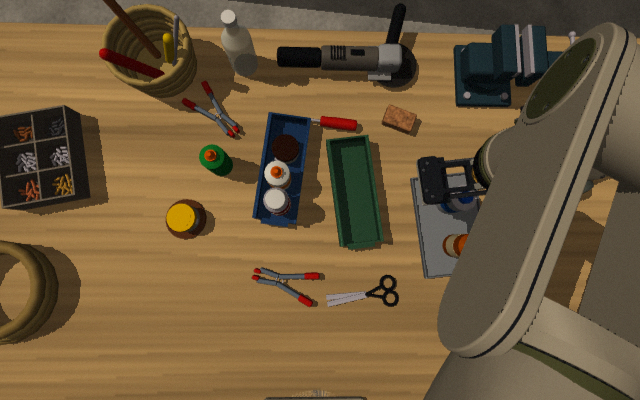

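Emit:
carry_out:
  plan:
    - [-1.5, -0.7, 0, 0, 1]
    - [-2, -0.8, 0, 0, 1]
    - [-1.92, -0.74, 0, 0, 1]
    - [0, 0, 0, 0, 1]
    - [0, 0, 0, 0, 1]
    - [0, 0, 0, 0, 1]

```text
time_s: 28.15
tool_pos: [0.5322, -0.3035, 0.1713]
ee_rot: [-0.0, 0.66, 0.751, 0.0]
wrist_force: [0.1, 0.7, 0.6]
grip_width: 0.093
```

```bash
python3 - <<'E'
from h import *
ct=camera_info("top");p=cv2.imread("pics/top13.png");H=cv2.cvtColor(p,cv2.COLOR_BGR2HSV)
m=cv2.inRange(H,(17,150,60),(32,255,255));m[:,:150]=0;m[:,220:]=0;m[:190]=0;m[250:]=0
k=max(cv2.findContours(m,0,1)[0],key=cv2.contourArea);u=cv2.minEnclosingCircle(k);mm=cv2.moments(k);print(u,cast(ct,*u[0],.045),cast(ct,mm['m10']/mm['m00'],mm['m01']/mm['m00'],.045))
s=sense();cw=camera_info("wrist");T=s['tool_pos'];R3=Rq(s['ee_rot']);print(T)
print((R3.T@np.r_[np.array([.5312,-.3036])-T[:2],0])*100)
p,d=capture("wrist");cv2.imwrite("pics/w14.png",p[:,:,::-1])
E
```

```text
((180.2890625, 217.609375), 15.352274894714355) [0.48985567 0.28596767 0.045     ] [0.49106972 0.28563146 0.045     ]
[ 0.5321738  -0.30354255  0.17129033]
[ 6.74516154e-03 -9.73157477e-02  1.44167250e-05]
```

View pics/w14.png

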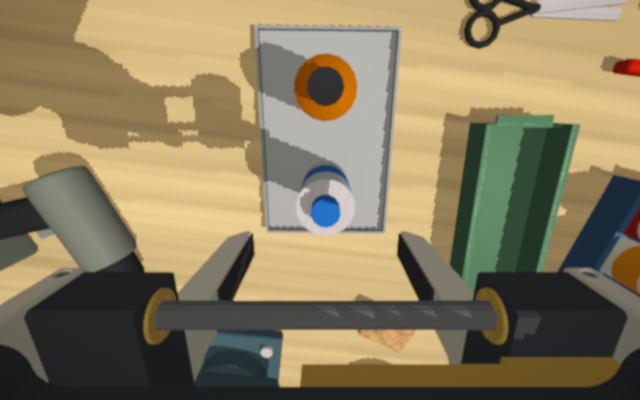

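Emit:
carry_out:
  plan:
    - [0, -0.05, 1.5, 0, 1]
    - [0, 0, 2, 0, 1]
    - [0, 0, 2, 0, 1]
    - [0, 0, 2, 0, 1]
    - [0, 0, 2, 0, 1]
    - [0, 0, 1.4, 0, 1]
    - [0, 0, 0.5, 0, 1]
    - [0, 0, 0, 0, 1]
    - [0, 0, 0, 0, 1]
    - [0, 0, 0, 0, 1]
    - [0, 0, 0, 0, 1]

```text
time_s: 29.12
tool_pos: [0.5327, -0.3048, 0.0593]
ee_rot: [0.001, 0.66, 0.751, 0.0]
wrist_force: [-1.0, 1.2, -0.1]
grip_width: 0.0931
```

Emit:
carry_out:
  plan:
    - [0, 0, 0, 0, 1]
    - [0, 0, 0, 0, 1]
    - [0, 0, 0, 0, 1]

```text
time_s: 29.37
tool_pos: [0.5319, -0.3044, 0.0581]
ee_rot: [0.0, 0.66, 0.751, 0.0]
wrist_force: [-0.3, -0.9, -0.2]
grip_width: 0.0931
```

Emit:
carry_out:
  plan:
    - [0.08, -0.05, 0.12, 0, 1]
    - [0, 0, 0, 0, 1]
    - [0, 0, 0, 0, 1]
    - [0, 0, 0, 0, 1]
    - [0, 0, 0, 0, 0.8]
    - [0, 0, 0, 0, 0.7]
    - [0, 0, 0, 0, 0.63]
    - [0, 0, 0, 0, 0.6]
    - [0, 0, 0, 0, 0.57]
    - [0, 0, 0, 0, 0.5]
    - [0, 0, 0, 0, 0.4]
    - [0, 0, 0, 0, 0.4]

```text
time_s: 30.37
tool_pos: [0.5311, -0.3035, 0.0563]
ee_rot: [0.0, 0.66, 0.751, -0.0]
wrist_force: [-0.1, 0.1, -0.1]
grip_width: 0.052
```

Emit:
carry_out:
  plan:
    - [0, 0, 0, 0, 0.4]
    - [0, 0, 0, 0, 0.4]

```text
time_s: 30.53
tool_pos: [0.5311, -0.3035, 0.0563]
ee_rot: [0.0, 0.66, 0.751, -0.0]
wrist_force: [0.1, 0.0, 0.1]
grip_width: 0.0519
```

Emit:
carry_out:
  plan:
    - [0, 0, -0.5, 0, 0.4]
    - [0, 0, -1, 0, 0.4]
    - [0, 0, -1.5, 0, 0.4]
    - [0, 0, -1.5, 0, 0.4]
    - [0, 0, -1.5, 0, 0.4]
    - [0, 0, -1, 0, 0.4]
    - [0, 0, -0.5, 0, 0.4]
    - [0, 0, 0, 0, 0.4]

```text
time_s: 31.2
tool_pos: [0.5319, -0.304, 0.1333]
ee_rot: [0.001, 0.66, 0.751, 0.0]
wrist_force: [0.2, -0.1, -1.3]
grip_width: 0.0517
```

Emit:
carry_out:
  plan:
    - [1.5, 0.2, 0, 0, 0.4]
    - [2.5, 0.3, 0, 0, 0.4]
    - [3, 0.4, 0, 0, 0.4]
    - [3, 0.4, 0, 0, 0.4]
    - [3, 0.4, 0, 0, 0.4]
    - [3, 0.4, 0, 0, 0.4]
    - [2.5, 0.3, 0, 0, 0.4]
    - [1.8, 0.2, 0, 0, 0.4]
    - [1, 0.1, 0, 0, 0.4]
    - [0, 0, 0, 0, 0.4]
    - [0, 0, 0, 0, 0.4]
    - [0, 0, 0, 0, 0.4]

```text
time_s: 32.2
tool_pos: [0.5302, -0.0895, 0.131]
ee_rot: [-0.0, 0.66, 0.751, -0.0]
wrist_force: [0.3, -0.8, -2.4]
grip_width: 0.0517
```

Emit:
carry_out:
  plan:
    - [0, 0, 0, 0, 0.4]
    - [0, 0, 0, 0, 0.4]
    - [0, 0, 0, 0, 0.4]

```text
time_s: 32.45
tool_pos: [0.5304, -0.0896, 0.1313]
ee_rot: [-0.0, 0.66, 0.751, -0.0]
wrist_force: [-0.4, 0.0, -1.2]
grip_width: 0.0518
```

```bash
python3 - <<'E'
from h import *
s=sense();T=s['tool_pos'];R3=Rq(s['ee_rot']);print(T,np.arctan2(R3[1,0],R3[0,0]))
print((R3.T@np.r_[np.array([.5305,-.0886])-T[:2],0])*100)
E
```

```text
[ 0.53036053 -0.08957659  0.13126955] 1.6987229019411034
[ 9.50817564e-02  2.62919459e-02 -5.42070798e-06]
```

Emit:
carry_out:
  plan:
    - [0.09, 0.02, 1, 0, 0.4]
    - [0, 0, 1.5, 0, 0.4]
    - [0, 0, 1.5, 0, 0.4]
    - [0, 0, 1.5, 0, 0.4]
    - [0, 0, 0.8, 0, 0.4]
    - [0, 0, 0.4, 0, 0.4]
    - [0, 0, 0.3, 0, 0.4]
    - [0, 0, 0, 0, 0.4]
    - [0, 0, 0, 0, 0.4]
    - [0, 0, 0, 0, 0.4]
    - [0, 0, 0, 0, 0.4]
    - [0, 0, 0, 0, 0.4]

```text
time_s: 33.45
tool_pos: [0.5309, -0.0879, 0.062]
ee_rot: [0.001, 0.66, 0.751, 0.0]
wrist_force: [-0.7, -0.1, -0.5]
grip_width: 0.0516
```

Emit:
carry_out:
  plan:
    - [0, 0, 0, 0, 0.4]
    - [0, 0, 0, 0, 0.4]
    - [0, 0, 0, 0, 0.4]

```text
time_s: 33.7
tool_pos: [0.5305, -0.0878, 0.0615]
ee_rot: [0.0, 0.66, 0.751, 0.0]
wrist_force: [0.3, 0.7, -1.7]
grip_width: 0.0517
```

Emit:
carry_out:
  plan:
    - [-0.08, 0, 0.1, 0, 0.4]
    - [0, 0, 0.15, 0, 0.4]
    - [0, 0, 0.1, 0, 0.4]
    - [0, 0, 0, 0, 0.4]
    - [0, 0, 0, 0, 0.4]
    - [0, 0, 0, 0, 0.4]
    - [0, 0, 0, 0, 0.4]
    - [0, 0, 0, 0, 0.4]

```text
time_s: 34.37
tool_pos: [0.5306, -0.0886, 0.0579]
ee_rot: [0.0, 0.66, 0.751, 0.0]
wrist_force: [-0.4, -0.9, -1.3]
grip_width: 0.0518
```

Emit:
carry_out:
  plan:
    - [0, 0, 0.07, 0, 0.4]
    - [0, 0, 0, 0, 0.4]
    - [0, 0, 0, 0, 0.4]
    - [0, 0, 0, 0, 0.6]
    - [0, 0, 0, 0, 0.7]
    - [0, 0, 0, 0, 0.8]
    - [0, 0, 0, 0, 0.9]
    - [0, 0, 0, 0, 1]
    - [0, 0, 0, 0, 1]
    - [0, 0, 0, 0, 1]

```text
time_s: 35.2
tool_pos: [0.5306, -0.0886, 0.0572]
ee_rot: [0.0, 0.66, 0.751, -0.0]
wrist_force: [-0.0, 0.5, -0.4]
grip_width: 0.0904
```

Emit:
carry_out:
  plan:
    - [0, 0, -0.5, 0, 1]
    - [0, 0, -1.5, 0, 1]
    - [0, 0, -2.5, 0, 1]
    - [0, 0, -2.5, 0, 1]
    - [0, 0, -2, 0, 1]
    - [0, 0, -1, 0, 1]
    - [0, 0, 0, 0, 1]
    - [0, 0, 0, 0, 1]
    - [0, 0, 0, 0, 1]

```text
time_s: 35.95
tool_pos: [0.5297, -0.0884, 0.1555]
ee_rot: [-0.001, 0.66, 0.751, -0.0]
wrist_force: [-1.1, -0.4, -0.3]
grip_width: 0.093
```

```bash
python3 - <<'E'
from h import *
s=sense();T=s['tool_pos'];R3=Rq(s['ee_rot']);print(T,s['grip_width'])
print((R3.T@np.r_[np.array([.4327,-.3163])-T[:2],0])*100)
p,d=capture("wrist");p=p[:,:,::-1];cv2.imwrite("pics/w15.png",p)
E
```

```text
[ 0.52969759 -0.08839119  0.15551732] 0.09302500462272222
[-2.13516689e+01 -1.25545106e+01  7.97546978e-03]
```

View pics/w15.png

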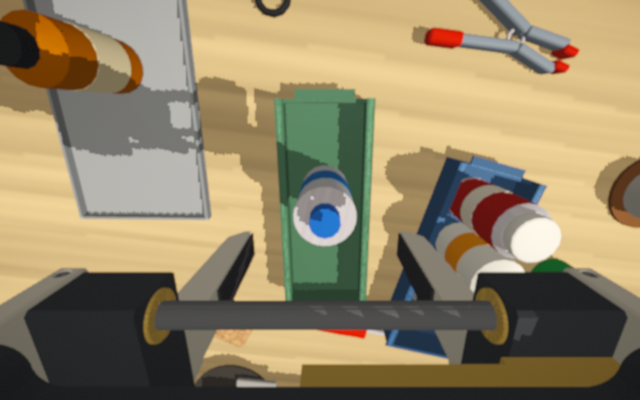

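```bash
python3 - <<'E'
from h import *
cw=camera_info("wrist")
p=cv2.imread("pics/w15.png");H=cv2.cvtColor(p,cv2.COLOR_BGR2HSV)
m=cv2.inRange(H,(105,150,80),(125,255,255));m[:, :280]=0;m[:,370:]=0;m[:180]=0
k=max(cv2.findContours(m,0,1)[0],key=cv2.contourArea);u=cv2.minEnclosingCircle(k);print(u,cv2.boundingRect(k),cast(cw,*u[0],.116))
E
```

```text
((324.5, 220.5), 16.140111923217773) (310, 205, 30, 32) [ 0.5289859  -0.08957049  0.116     ]
```

Emit:
carry_out:
  plan:
    - [-2, -1.2, 0, 0, 1]
    - [-3, -1.8, 0, 0, 1]
    - [-3, -1.8, 0, 0, 1]
    - [-3, -1.8, 0, 0, 1]
    - [-3, -1.8, 0, 0, 1]
    - [-3, -1.8, 0, 0, 1]
    - [-2.5, -1.4, 0, 0, 1]
    - [-1.85, -0.95, 0, 0, 1]
    - [0, 0, 0, 0, 1]
    - [0, 0, 0, 0, 1]
    - [0, 0, 0, 0, 1]
    - [0, 0, 0, 0, 1]

```text
time_s: 37.0
tool_pos: [0.4338, -0.3152, 0.1564]
ee_rot: [-0.001, 0.66, 0.752, 0.0]
wrist_force: [0.3, -1.3, -0.2]
grip_width: 0.093
```

```bash
python3 - <<'E'
from h import *
s=sense();T=s['tool_pos'];R3=Rq(s['ee_rot']);print(T)
print((R3.T@np.r_[np.array([.4327,-.3163])-T[:2],0])*100)
p,d=capture("wrist");p=p[:,:,::-1];cv2.imwrite("pics/w16.png",p)
E
```

```text
[ 0.43378357 -0.31522976  0.15637374]
[-9.20457895e-02 -1.21337893e-01 -3.54522011e-05]
```

View pics/w16.png

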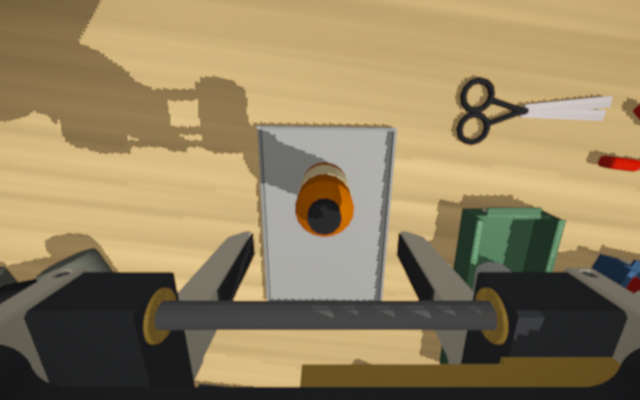

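Emit:
carry_out:
  plan:
    - [-0.08, -0.12, 1.5, 0, 1]
    - [0, 0, 2, 0, 1]
    - [0, 0, 2, 0, 1]
    - [0, 0, 2, 0, 1]
    - [0, 0, 1.5, 0, 1]
    - [0, 0, 0.8, 0, 1]
    - [0, 0, 0, 0, 1]
    - [0, 0, 0, 0, 1]
    - [0, 0, 0, 0, 1]
    - [0, 0, 0, 0, 1]
    - [0, 0, 0, 0, 1]
    - [0, 0, 0, 0, 1]

```text
time_s: 38.05
tool_pos: [0.4331, -0.3179, 0.0601]
ee_rot: [0.001, 0.66, 0.751, -0.0]
wrist_force: [-0.4, 0.4, 0.3]
grip_width: 0.0927
```

Emit:
carry_out:
  plan:
    - [0, 0, 0, 0, 1]
    - [0, 0, 0, 0, 1]
    - [0, 0, 0, 0, 1]

```text
time_s: 38.3
tool_pos: [0.4325, -0.3175, 0.0593]
ee_rot: [0.0, 0.66, 0.751, -0.0]
wrist_force: [-0.5, -0.6, 0.8]
grip_width: 0.0926
```

Emit:
carry_out:
  plan:
    - [0.11, 0.03, 0.25, 0, 1]
    - [0, 0, 0, 0, 1]
    - [0, 0, 0, 0, 1]
    - [0, 0, 0, 0, 1]
    - [0, 0, 0, 0, 1]

```text
time_s: 38.72
tool_pos: [0.4327, -0.3163, 0.0566]
ee_rot: [-0.0, 0.66, 0.751, -0.0]
wrist_force: [-0.1, 0.2, -0.2]
grip_width: 0.0931
```

Emit:
carry_out:
  plan:
    - [0, 0, 0, 0, 0.8]
    - [0, 0, 0, 0, 0.7]
    - [0, 0, 0, 0, 0.63]
    - [0, 0, 0, 0, 0.6]
    - [0, 0, 0, 0, 0.57]
    - [0, 0, 0, 0, 0.5]
    - [0, 0, 0, 0, 0.4]
    - [0, 0, 0, 0, 0.4]
    - [0, 0, 0, 0, 0.4]

```text
time_s: 39.47
tool_pos: [0.4327, -0.3164, 0.0566]
ee_rot: [0.0, 0.66, 0.751, -0.0]
wrist_force: [-0.1, -1.0, 0.4]
grip_width: 0.0522
```

Emit:
carry_out:
  plan:
    - [0, 0, -0.5, 0, 0.4]
    - [0, 0, -1, 0, 0.4]
    - [0, 0, -1.5, 0, 0.4]
    - [0, 0, -1.5, 0, 0.4]
    - [0, 0, -1.5, 0, 0.4]
    - [0, 0, -1, 0, 0.4]
    - [0, 0, -0.5, 0, 0.4]
    - [0, 0, 0, 0, 0.4]

```text
time_s: 40.13
tool_pos: [0.4334, -0.317, 0.1334]
ee_rot: [0.001, 0.66, 0.751, -0.0]
wrist_force: [0.2, -0.8, -2.4]
grip_width: 0.0516
```

Emit:
carry_out:
  plan:
    - [1.5, 0.5, 0, 0, 0.4]
    - [2.5, 0.8, 0, 0, 0.4]
    - [3, 1, 0, 0, 0.4]
    - [3, 1, 0, 0, 0.4]
    - [3, 1, 0, 0, 0.4]
    - [3, 1, 0, 0, 0.4]
    - [2.4, 0.8, 0, 0, 0.4]
    - [1.6, 0.6, 0, 0, 0.4]
    - [1, 0.3, 0, 0, 0.4]
    - [0, 0, 0, 0, 0.4]
    - [0, 0, 0, 0, 0.4]
    - [0, 0, 0, 0, 0.4]

```text
time_s: 41.13
tool_pos: [0.4747, -0.0998, 0.1313]
ee_rot: [-0.0, 0.66, 0.751, -0.0]
wrist_force: [0.4, 0.3, -3.6]
grip_width: 0.0516
```

Emit:
carry_out:
  plan:
    - [0, 0, 0, 0, 0.4]
    - [0, 0, 0, 0, 0.4]
    - [0, 0, 0, 0, 0.4]

```text
time_s: 41.38
tool_pos: [0.4749, -0.0998, 0.1316]
ee_rot: [-0.0, 0.66, 0.751, -0.0]
wrist_force: [-0.0, 0.3, -3.2]
grip_width: 0.0514
```

```bash
python3 - <<'E'
from h import *
s=sense();T=s['tool_pos'];R3=Rq(s['ee_rot']);print(T)
print((R3.T@np.r_[np.array([.4762,-.0987])-T[:2],0])*100)
p,d=capture("wrist");p=p[:,:,::-1];cv2.imwrite("pics/w17.png",p)
E
```

```text
[ 0.47492695 -0.09980111  0.13160125]
[ 9.29586834e-02  1.40320133e-01 -2.15997077e-05]
```

View pics/w17.png

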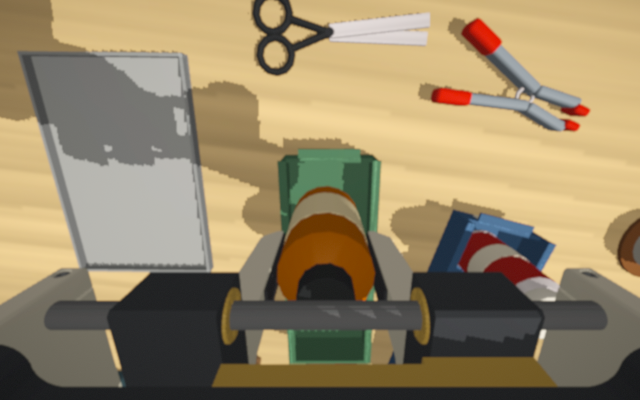

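Emit:
carry_out:
  plan:
    - [0.03, 0.05, 1, 0, 0.4]
    - [0, 0, 1.5, 0, 0.4]
    - [0, 0, 1.5, 0, 0.4]
    - [0, 0, 1.5, 0, 0.4]
    - [0, 0, 0.8, 0, 0.4]
    - [0, 0, 0.4, 0, 0.4]
    - [0, 0, 0.3, 0, 0.4]
    - [0, 0, 0, 0, 0.4]
    - [0, 0, 0, 0, 0.4]
    - [0, 0, 0, 0, 0.4]
    - [0, 0, 0, 0, 0.4]
    - [0, 0, 0, 0, 0.4]

```text
time_s: 42.43
tool_pos: [0.476, -0.0988, 0.0623]
ee_rot: [0.001, 0.66, 0.751, 0.0]
wrist_force: [0.3, 0.1, -2.7]
grip_width: 0.0519
```

Emit:
carry_out:
  plan:
    - [0, 0, 0, 0, 0.4]
    - [0, 0, 0, 0, 0.4]
    - [0, 0, 0, 0, 0.4]
    - [0, 0, 0, 0, 0.4]

```text
time_s: 42.77
tool_pos: [0.4755, -0.0987, 0.0617]
ee_rot: [0.0, 0.66, 0.751, 0.0]
wrist_force: [0.1, 0.4, -3.1]
grip_width: 0.0518
```

Emit:
carry_out:
  plan:
    - [0.01, 0.07, 0.1, 0, 0.4]
    - [0, 0, 0.15, 0, 0.4]
    - [0, 0, 0.1, 0, 0.4]
    - [0, 0, 0, 0, 0.4]
    - [0, 0, 0, 0, 0.4]
    - [0, 0, 0, 0, 0.4]
    - [0, 0, 0, 0, 0.4]
    - [0, 0, 0, 0, 0.4]

```text
time_s: 43.43
tool_pos: [0.4762, -0.0985, 0.0582]
ee_rot: [0.0, 0.66, 0.751, 0.0]
wrist_force: [0.7, -0.9, -3.0]
grip_width: 0.0518
```

Emit:
carry_out:
  plan:
    - [0, 0, 0.1, 0, 0.4]
    - [0, 0, 0, 0, 0.4]
    - [0, 0, 0, 0, 0.4]
    - [0, 0, 0, 0, 0.6]
    - [0, 0, 0, 0, 0.7]
    - [0, 0, 0, 0, 0.8]
    - [0, 0, 0, 0, 0.9]
    - [0, 0, 0, 0, 1]
    - [0, 0, 0, 0, 1]
    - [0, 0, 0, 0, 1]

```text
time_s: 44.27
tool_pos: [0.4762, -0.0985, 0.0571]
ee_rot: [-0.0, 0.66, 0.751, -0.0]
wrist_force: [-0.1, 0.8, 0.1]
grip_width: 0.0903
```

Emit:
carry_out:
  plan:
    - [0, 0, -0.5, 0, 1]
    - [0, 0, -1.5, 0, 1]
    - [0, 0, -2.5, 0, 1]
    - [0, 0, -2.5, 0, 1]
    - [0, 0, -2.5, 0, 1]
    - [0, 0, -2, 0, 1]
    - [0, 0, -1, 0, 1]
    - [0, 0, 0, 0, 1]
    - [0, 0, 0, 0, 1]

```text
time_s: 45.02
tool_pos: [0.4763, -0.0985, 0.182]
ee_rot: [0.0, 0.66, 0.751, 0.0]
wrist_force: [0.2, 0.0, -0.1]
grip_width: 0.0925
```

Emit:
carry_out:
  plan:
    - [-1, 0, -1, 0, 1]
    - [-2, 0, -1, 0, 1]
    - [-3, 0, 0, 0, 1]
    - [-3, 0, 0, 0, 1]
    - [-3, 0, 0, 0, 1]
    - [-3, 0, 0, 0, 1]
    - [-3, 0, 0, 0, 1]
    - [-3, 0, 0, 0, 1]
    - [-3, 0, 0, 0, 1]
    - [-3, 0, 0, 0, 1]
    - [0, 0, 0, 0, 1]
    - [0, 0, 0, 0, 1]

```text
time_s: 46.02
tool_pos: [0.5096, -0.3678, 0.1999]
ee_rot: [-0.002, 0.661, 0.75, -0.0]
wrist_force: [0.3, 0.7, 0.0]
grip_width: 0.0933
```

```bash
python3 - <<'E'
from h import *
print(sense()['tool_pos'])
for n in("top","side"):
  p,d=capture(n);cv2.imwrite(f"pics/{n}18.png",p[:,:,::-1])
E
```

```text
[ 0.5096347  -0.36776818  0.19991344]
```

View pics/top18.png

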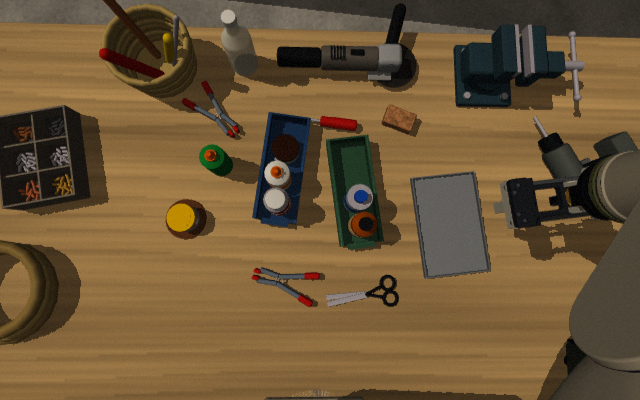

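View pics/side18.png

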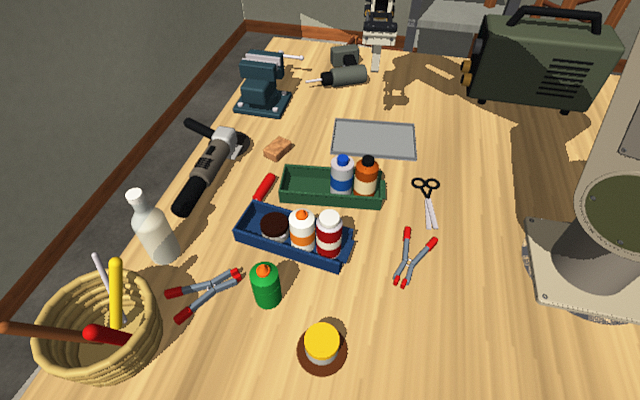

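```bash
python3 - <<'E'
from h import *
ct,cs=camera_info("top"),camera_info("side")
def blob(H,lo,hi,box):
    x0,y0,x1,y1=box; m=np.zeros(H.shape[:2],np.uint8); m[y0:y1,x0:x1]=cv2.inRange(H,lo,hi)[y0:y1,x0:x1]
    c=max(cv2.findContours(m,0,1)[0],key=cv2.contourArea); mm=cv2.moments(c); return mm['m10']/mm['m00'],mm['m01']/mm['m00']
for cam,ci,bb in(("top",ct,[(350,185,375,210),(345,205,380,240)]),("side",cs,[(330,150,360,170),(350,150,385,195)])):
  for nm,lo,hi,b,z in[("blue",(105,150,80),(125,255,255),bb[0],.114),("oilorange",(4,150,60),(18,255,255),bb[1],.094)]:
    r=[blob(cv2.cvtColor(cv2.imread(f"pics/{cam}{n}.png"),cv2.COLOR_BGR2HSV),lo,hi,b) for n in("0","18")]
    print(cam,nm,np.round(r,2).tolist(),((cast(ci,*r[1],z)-cast(ci,*r[0],z))*1e3).round(1)[:2],'mm')
# tin vs mat, side and top
for cam,ci,b in(("top",ct,(160,190,215,245)),("side",cs,(290,310,355,380))):
  H=cv2.cvtColor(cv2.imread(f"pics/{cam}18.png"),cv2.COLOR_BGR2HSV);H0=cv2.cvtColor(cv2.imread(f"pics/{cam}0.png"),cv2.COLOR_BGR2HSV)
  t=blob(H,(18,150,60),(32,255,255),b);m=blob(H0,(0,80,30),(15,255,170),b);print(cam,t,m,cast(ci,*t,.043).round(4),cast(ci,*m,.005).round(4))
E
```

```text
top blue [[360.21, 196.31], [360.6, 195.56]] [ 1.5 -0.8] mm
top oilorange [[359.54, 224.07], [359.77, 223.86]] [ 0.4 -0.5] mm
side blue [[342.81, 159.83], [342.35, 159.63]] [ 1.1 -0.4] mm
side oilorange [[366.23, 172.05], [366.13, 171.76]] [ 0.4 -0.9] mm
top (180.36438428874735, 217.09076433121018) (185.6253878321867, 218.70079589909616) [0.4911 0.2865 0.043 ] [0.4897 0.2877 0.005 ]
side (321.51340996168585, 340.4257662835249) (321.61649553385087, 350.246514734118) [0.4913 0.2906 0.043 ] [0.4903 0.2932 0.005 ]
```

```bash
python3 -c "
from cell import *
print(finish_job(),sense()['time_s'])"
```

```text
the job is handed in; nothing more can be done
the job is handed in; nothing more can be done
```

The yellow-lidded tin is on the cork mat, both supplies are back in the green bin, and I handed the job in at about 46 s.

I took the oil bottle and then the thinner can out of the bin and stood them on the tray. I then lifted the tin out, gripping roughly along the bin but turned about 0.4 rad to miss a small knob on its front. After setting it on the mat, I put the thinner can and then the oil bottle back.

Last checks, from the top and side cameras:
- **Tin:** It is upright and about 2–3 mm from the mat's centre in both views.
- **Thinner can:** It is upright, about 1–2 mm from where it first stood.
- **Oil bottle:** It is upright, within about 1 mm of where it first stood.
- **Everything else:** By eye, the blue bin with the brown-lidded tin and the look-alike green bottle looks unchanged, the tray is empty, and the gripper is clear of everything.

**Disagreement:** The side and top cameras differed by up to about 6 mm in absolute left-right (y) position. I relied on the wrist and top cameras, and compared before-and-after positions within the same camera.

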